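# Gang-clamp plinth boards for edge sanding

## Robot

A 6-joint arm with a two-finger parallel gripper is mounted at the origin on the work surface. World frame = base frame: x ahead of the robot, y to its left, z up, the work surface at z = 0. Lengths are in m, angles in rad, forces in N, time in s.
With the tool pointing down it reaches from about 0.4 to 0.925 m from the base axis. Payload 3.4 kg.
Tool frame: the origin (TCP) lies midway between the tips of the shut fingers; the grasp point (between the pads) lies 19 mm behind it (ctrl.grip_point_offset is the distance from the TCP to the grasp point, in m); z points along the fingers, y is the direction in which the jaws open and shut (so a half turn about z gives the same grasp; the last joint's range is limited). The gripper opens to 85 mm and grips with 20 to 120 N. Pads are 22 mm wide; open, the fingers measure 114 mm over their backs; the gripper's body (76 mm by 85 mm) begins 54 mm behind the grasp point. The pads swing forward as they close: fully open they stand 13 mm farther back than shut.
Start: joints at [1.137, 0.307, 1.506, -0, 1.328, -0.073], TCP at [0.203, 0.538, 0.207] pointing down, gripper open.
Joint ranges: [-3.12, 3.12], [-1.05, 2.28], [0.14, 2.33], [-1.42, 4.57], [0.1, 2.73], [-2.68, 2.68]. Speed limits (rad/s): [2.57, 2.57, 3.14, 3.14, 3.14, 3.14].

## Interface

Orientations are given as a rotation vector (axis times angle).
In Python, from workcell import ctrl, cams gives the robot as it stands.
- The arm moves only by the tool servo_tool, never from a script. Its argument "deltas" is one flat list of numbers, 4 for each row, row after row: the shift along the world's x, y, z in cm, then the turn about the world's z in rad. In form: [tx, ty, tz, spin, tx, ty, tz, spin, ...]. A call has 1 to 20 rows; each row is the pose to reach, as a shift and turn from the pose commanded when the call began; what a row does not reach only later rows make up. A row lasts 1/12 s, in which the tool goes at most 41.7 mm and 7.16 degrees, less where a joint would pass 70% of its speed; a pose out of reach is approached as far as the arm can. A call with a gripper value outside its range is refused whole. "fingers" is the finger opening in cm, from 0 to 8.54, set as the call begins (left out, the last holds). The fingers move at their own pace and stop on an object; "squeeze" is the grip in N (left out, the last holds). Time passes only in rows, so rows that repeat a pose let the fingers close. It gives the time, the measured TCP pose, the force and the opening at its end, in the units of the state.
- ctrl.read_state(): the state, without advancing time (a new reading comes with each control period).
- cams.camera(name): name is "scene" or "top" or "wrist"; returns a dict with "image" (480x640x3 uint8, red, green, blue), "z_map" (480x640 float32, m along the optical axis (not along the pixel's ray), 0 where there is no reading), "fx", "fy", "cx", "cy" (pixels), "world_from_camera" (4x4, takes a point from camera to world coordinates). Camera axes: x right, y down, z forward; pixel columns grow to the right and rows downward; lengths in m; the calibration is good to about 2 mm. A picture is of the moment at which its call begins.
- ctrl.sign_off(): hands the job in, once; it reports no verdict.
The state is a dict: "time": time; "qpos": joint angles; "dq": joint speeds; "joint_efforts": joint torques, N m; "tool_pos": TCP position; "tool_rot": TCP orientation; "wrist_force": force on the tool from outside, world axes, zero at the start; "moment": the same for the moment, N m; "width": finger opening in m.
Only numpy, scipy, OpenCV 4.12 (cv2) and the standard library are available. Lean on these libraries where they do the work, as an engineer would, in place of code of your own. Each camera call takes 0.05 s, during which the arm holds its last target. There are 200 camera calls.

## Task

Gather all the loose wooden plinth boards into one flat pile in the bay of the bench clamp, lengthwise between fence and jaw, edges flush with one another and centred on the jaw, so that their edges can be sanded together. Push the key onto the clamp's square drive until it clicks fully home, turn it clockwise until the jaw meets the boards and the resistance jumps, then give it about an eighth of a turn more. Leave the key on the drive and everything else on the table where it is.

Things in the scene. Friction and masses are not known exactly. Their poses are not given: they have to be found in the camera images.
- board1: loose plain wooden plinth board, 100 x 50 x 12 mm (x, y, z), 45 g; origin at the centre of its underside, x along its length, z up through its thickness. Three or four boards are present; all are alike and any order in the pile will do. An absent one reads None
- board2: loose plain wooden plinth board, 100 x 50 x 12 mm (x, y, z), 45 g; origin at the centre of its underside, x along its length, z up through its thickness. Three or four boards are present; all are alike and any order in the pile will do. An absent one reads None
- board3: loose plain wooden plinth board, 100 x 50 x 12 mm (x, y, z), 45 g; origin at the centre of its underside, x along its length, z up through its thickness. Three or four boards are present; all are alike and any order in the pile will do. An absent one reads None
- board4: loose plain wooden plinth board, 100 x 50 x 12 mm (x, y, z), 45 g; origin at the centre of its underside, x along its length, z up through its thickness. Three or four boards are present; all are alike and any order in the pile will do. An absent one reads None
- key: loose clamp key: steel flange 46 mm square, 8 mm high, hub 31 mm square up to 28 mm, then a black upright paddle 44 mm long (x), 12 mm thick (y), 28 to 66 mm above the underside; 200 g. Origin: centre of underside, z up. Socket in the underside: 17.5 mm square, 23 mm deep, sides along x and y, mouth chamfered 2 mm, a dimple in every wall, so it fits in any of four quarter turns
- clamp: fixed bench clamp: grey bed 262 x 80 x 10 mm; origin on the table under the bay, x to the fence, whose inner face is at x = 50 mm (70 mm wide, top 58 mm over the table). Aluminium jaw face (50 mm wide, 11 to 57 mm high) at x = -70 mm + 6 mm per rad of joint drive, the steel jaw (66 wide, 57 high) behind it; gear housing (60 x 70 mm, top 46 mm) round x = -165 mm carries the drive
- bay (a point): point on the bed surface, 10 mm above the table, where the middle of a 100 mm board lies when clamped hard against the fence; axes as the clamp's: x towards the fence, y across, z up. The bay is open at both sides (y)
- seat (a point): foot of the square drive on the housing's top, where the key's origin lies when fully home. Turns with the drive, x and y square to its faces. Drive: 20 mm tall, 16 mm square, top 5 mm tapered; a spring ball in its +x face, 11.5 mm up, resists the key with 10 to 15 N, then snaps into a dimple. A key merely set down rests on the ball about 10 mm too high
- drive (a joint): angle turned by the square drive, rad, 0 with the jaw fully open, up to 5; grows clockwise seen from above and closes the jaw by 6 mm per radian. It turns against 0.25 N m of friction and stays where it is left; once the jaw face bears on the boards this jumps to 0.35 N m and rises by 0.12 N m per radian
- pad (a joint): how far the sprung jaw face has been pushed back into the jaw, m: 0 until it bears on the boards, then 6 mm per radian of further turning, so an eighth of a turn gives 4.7 mm
- jar: bystander: small paint jar, 44 mm across, 48 mm tall, among the boards; origin under its centre
- can: bystander: drink can, 66 mm across, 115 mm tall; origin under its centre
- pot: bystander: small brass paint pot, 56 mm across, 40 mm tall; origin under its centre
- potlid: bystander: flat green pot lid, 54 mm across, 9 mm thick; origin under its centre
- hoop: bystander: green hoop lying flat, 150 mm across, 12 mm thick; origin under its centre
- rosette: bystander: green cast rosette, 60 mm across, 14 mm thick, inside the hoop; origin under its centre
- brush: bystander: paint brush lying on the table on the left; origin under its middle
Things that resemble listed ones, but are neither listed nor needed, are in the scene too. What is shaped like the board3 but orange, purple or red is not meant.

How it is judged:
By the outcome, as a careful person would: the job done as asked, in the order asked, and still so for the second after the job is handed in, with the robot touching nothing.
Of board1, board2, board3, board4 only 3 to 4 are there at a start; the rules pass over those that are not, and their reading is None.
At some moment in a run one of key may be knocked a few centimetres aside while the robot is not near it.
Once in a run the grip may slacken for a moment while it holds something.
It also fails if it takes over 208 s, if anything falls off the work surface, if the arm or the gripper's body presses on something with over 40 N, if the wrist force passes 120 N, or if a joint passes its speed limit or range.

## Working session

There is one attempt and no reset: what is moved stays moved. The work goes in short steps, Python scripts to look and compute and a tool call to move; the robot and the scene stay as the last step left them, time stands still between calls to the robot, and variables do not carry over. Pictures are saved under pics/ and viewed, about 12 in all and at most 16, crops included, and the job is handed in when it is done.

Besides the shell and the picture viewer there is one more tool, called after "Emit:" as a command line: name --argument value ..., lists and objects as JSON in quotes. servo_tool: Moves the arm, as the interface text tells. Its arguments: {"type":"object","properties":{"deltas":{"type":"array","items":{"type":"number"}},"fingers":{"type":"number"},"squeeze":{"type":"number"}},"required":["deltas"]}

```bash
mkdir -p pics; ls; cat > h.py <<'E'
import numpy as np, cv2
from workcell import ctrl, cams
def shot(n):
    c=cams.camera(n); return c
def save(c,name,crop=None,scale=1):
    im=cv2.cvtColor(c["image"],cv2.COLOR_RGB2BGR)
    if crop: x0,y0,x1,y1=crop; im=im[y0:y1,x0:x1]
    if scale!=1: im=cv2.resize(im,None,fx=scale,fy=scale,interpolation=cv2.INTER_CUBIC)
    cv2.imwrite("pics/"+name+".png",im)
def ray(c,u,v,z):
    T=c["world_from_camera"]; d=T[:3,:3]@np.array([(u-c["cx"])/c["fx"],(v-c["cy"])/c["fy"],1.]); o=T[:3,3]
    return o+d*(z-o[2])/d[2]
def cloud(c):
    v,u=np.mgrid[0:480,0:640]; z=c["z_map"]
    P=np.stack([(u-c["cx"])/c["fx"]*z,(v-c["cy"])/c["fy"]*z,z],-1)
    T=c["world_from_camera"]; return P@T[:3,:3].T+T[:3,3]
E
python3 - <<'E'
from h import *
import pickle
for n in("top","scene"):
    c=shot(n); save(c,n+"0"); pickle.dump(c,open(n+"0.pkl","wb"))
    print(n,c["fx"],c["world_from_camera"].round(3).tolist())
print(ctrl.read_state())
E
```

```text
pics
top 449.82544402111176 [[0.025, -0.998, 0.054, 0.563], [-1.0, -0.025, -0.001, 0.061], [0.003, -0.054, -0.999, 1.072], [0.0, 0.0, 0.0, 1.0]]
scene 491.31925120228595 [[0.184, 0.624, -0.76, 1.524], [0.983, -0.134, 0.128, -0.092], [-0.021, -0.77, -0.637, 0.818], [0.0, 0.0, 0.0, 1.0]]
{'time': 0.1, 'qpos': array([ 1.13646416e+00,  3.07507002e-01,  1.50754429e+00,  8.02835181e-06,
        1.32842653e+00, -7.34966232e-02]), 'dq': array([-0.0001212 , -0.00133221, -0.00368741, -0.0021912 , -0.00120268,
        0.00081717]), 'joint_efforts': array([ 5.67820080e-04, -4.58535147e+01, -2.52605921e+01, -2.60518227e-04,
        5.64231217e-03,  1.20650476e-06]), 'tool_pos': array([0.20273773, 0.53734402, 0.20606759]), 'tool_rot': array([-5.63645631e-01, -3.09012577e+00,  2.86275714e-03]), 'wrist_force': array([ 0.52816079, -0.08820084, -0.01617264]), 'moment': array([-0.01888622, -0.02421092,  0.02639042]), 'width': 0.08562516004620453}
```

View pics/top0.png

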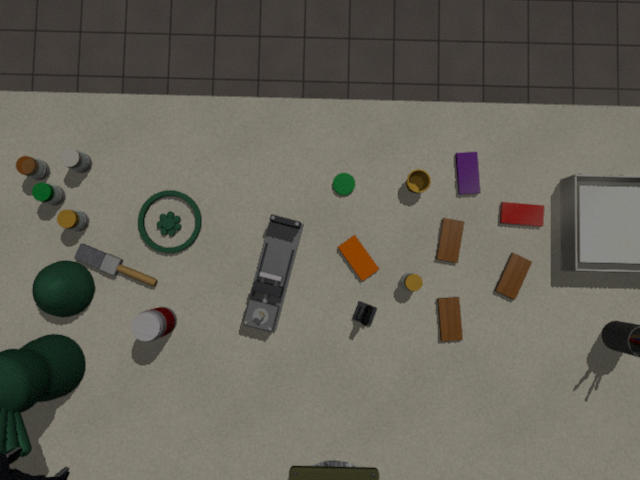

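View pics/scene0.png

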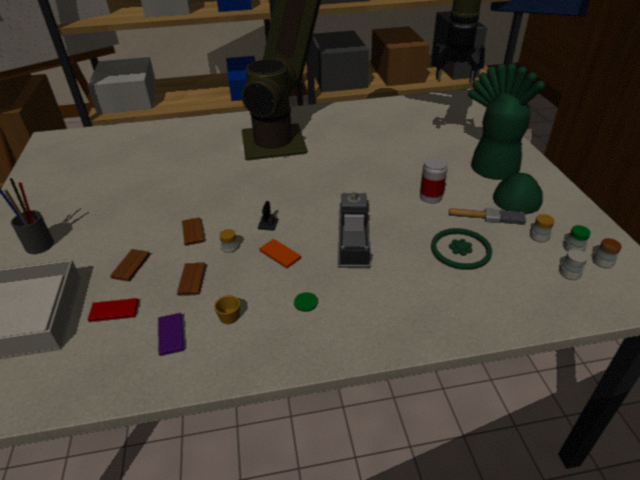

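Top view: wooden boards at (450,240), (513,276) and (450,319). The lookalikes are orange (357,257), purple (467,173) and red (521,214). The key is at (364,314), the jar at (412,283), and the clamp has its fence at (285,222) and its drive at (262,315). I choose the three wood-brown ones.

```bash
cat >> h.py <<'E'
def rects(c,ztop,lo=(3,90,30),hi=(14,215,200),amin=300):
    hsv=cv2.cvtColor(c["image"],cv2.COLOR_RGB2HSV); m=cv2.inRange(hsv,lo,hi)
    m=cv2.morphologyEx(m,cv2.MORPH_CLOSE,np.ones((3,3))); m=cv2.morphologyEx(m,cv2.MORPH_OPEN,np.ones((3,3))); out=[]
    for k in cv2.findContours(m,cv2.RETR_EXTERNAL,cv2.CHAIN_APPROX_NONE)[0]:
        if cv2.contourArea(k)<amin: continue
        (uu,vv)=k[:,0].mean(0)
        p=np.array([ray(c,u,v,ztop)[:2] for u,v in k[:,0]])
        r=cv2.minAreaRect((p*1000).astype(np.float32)); b=cv2.boxPoints(r)
        e=[b[1]-b[0],b[2]-b[1]]; e=max(e,key=np.linalg.norm); 
        out.append(((int(uu),int(vv)),np.round(r[0],1),np.round(sorted(r[1]),1),round(np.arctan2(e[1],e[0])%np.pi,3)))
    return out
E
python3 - <<'E'
from h import *
import pickle
c=pickle.load(open("top0.pkl","rb")); hsv=cv2.cvtColor(c["image"],cv2.COLOR_RGB2HSV)
for n,(u,v) in dict(b=(450,240),b2=(513,276),b3=(450,319),o=(357,257),red=(521,214)).items(): print(n,hsv[v-3:v+4,u-3:u+4].reshape(-1,3).mean(0).round())
for r in rects(c,.012): print(r)
P=cloud(c)
for n,(u,v) in dict(b=(450,240),b2=(513,276),b3=(450,319),tab=(400,350)).items(): print(n,np.median(P[v-4:v+5,u-4:u+5].reshape(-1,3),0).round(4))
# clamp: points above table in region
Q=P[200:345,235:310].reshape(-1,3)
for lo,hi in((.004,.02),(.04,.05),(.052,.062),(.06,.08)):
    q=Q[(Q[:,2]>lo)&(Q[:,2]<hi)]; 
    if len(q)>20: r=cv2.minAreaRect((q[:,:2]*1000).astype(np.float32)); print(lo,len(q),r)
q=P[295:345,340:385].reshape(-1,3)
for lo,hi in((.004,.015),(.02,.04),(.05,.08)):
    k=q[(q[:,2]>lo)&(q[:,2]<hi)]; 
    if len(k)>5: print("key",lo,len(k),cv2.minAreaRect((k[:,:2]*1000).astype(np.float32)),k.mean(0))
for n,cr in (("crop1",(230,200,390,345)),("crop2",(390,140,550,350))):
    save(c,n,cr,3)
A=cv2.imread("pics/crop1.png");B=cv2.imread("pics/crop2.png")
H=435
im=np.hstack([A,cv2.resize(B,(320,420))[:420] if 0 else cv2.copyMakeBorder(cv2.resize(B,(315,413)),0,22,0,0,cv2.BORDER_CONSTANT)]); cv2.imwrite("pics/crops.png",im)
E
```

```text
b [ 14. 149.  92.]
b2 [ 14. 166.  88.]
b3 [ 14. 169.  88.]
o [ 14. 253. 138.]
red [  1. 201. 118.]
((449, 319), array([ 450.4, -261.3]), array([50.4, 99.5]), np.float32(0.088))
((512, 276), array([ 554.3, -410.1]), array([51.4, 99.7]), np.float32(2.705))
((449, 240), array([ 635. , -260.1]), array([49.9, 98.8]), np.float32(2.993))
b [ 0.6353 -0.2612  0.0113]
b2 [ 0.5541 -0.4097  0.0118]
b3 [ 0.4501 -0.2625  0.0115]
tab [ 0.373  -0.149  -0.0005]
0.004 2360 ((550.65234375, 157.4689483642578), (340.37554931640625, 173.89401245117188), 1.3167115449905396)
0.04 780 ((540.296142578125, 156.06297302246094), (69.84712219238281, 245.39341735839844), 76.8297119140625)
0.052 588 ((557.29638671875, 153.66026306152344), (69.47246551513672, 238.16708374023438), 76.09375)
0.06 95 ((555.787109375, 150.55641174316406), (65.68852233886719, 236.77383422851562), 78.35868835449219)
key 0.004 182 ((442.94927978515625, -53.848594665527344), (109.85905456542969, 91.73404693603516), 1.3439260721206665) [ 0.45611909 -0.06069232  0.00726232]
key 0.02 96 ((458.7322082519531, -63.45928955078125), (30.76799964904785, 41.14018630981445), 70.84403228759766) [ 0.45950144 -0.05815083  0.0276815 ]
key 0.05 123 ((457.5144958496094, -63.35929870605469), (12.53404426574707, 42.92264938354492), 69.85404205322266) [ 0.45786502 -0.06245351  0.06386574]
```

View pics/crops.png

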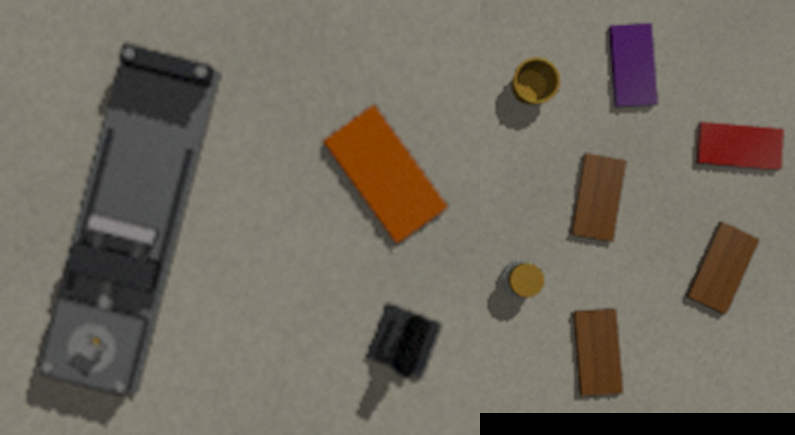

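Crops confirm three single plain wooden boards and the key standing upright. Now the clamp pose.

```bash
cat > clamp.py <<'E'
from h import *
import pickle
def fit(c,roi,lo,hi,nm):
    P=cloud(c); x0,y0,x1,y1=roi; q=P[y0:y1,x0:x1].reshape(-1,3); q=q[(q[:,2]>lo)&(q[:,2]<hi)]
    r=cv2.minAreaRect((q[:,:2]*1000).astype(np.float32)); print(nm,len(q),np.round(r[0],1),np.round(r[1],1),round(r[2],2),"mean",(q.mean(0)*1000).round(1))
c=pickle.load(open("top0.pkl","rb"))
fit(c,(262,210,306,235),.054,.062,"fence")
fit(c,(235,298,285,335),.042,.050,"housing")
fit(c,(235,298,285,335),.060,.072,"drive top")
fit(c,(250,255,300,283),.050,.060,"jawface")
fit(c,(240,260,300,306),.050,.060,"jaw")
P=cloud(c)
print("bed",np.median(P[240:262,270:285].reshape(-1,3),0).round(4))
sc=pickle.load(open("scene0.pkl","rb"))
fit(sc,(330,240,380,270),.054,.062,"fence sc")
fit(sc,(330,190,380,225),.042,.050,"housing sc")
fit(sc,(330,185,380,215),.060,.070,"drive sc")
for b in rects(sc,.012): print(b)
# drive crop
save(c,"drive",(235,290,295,340),10)
E
python3 clamp.py
```

```text
fence 175 [666.1 127. ] [69. 14.] 76.62 mean [665.8 126.5  57.6]
housing 701 [450.4 177. ] [69.7 59.9] 76.83 mean [450.9 176.4  45.8]
drive top 48 [451.3 176.2] [15.6 18.3] 54.29 mean [450.6 176.8  63.8]
jawface 106 [538.9 163. ] [22.4 61.3] 3.14 mean [539.1 158.8  56.3]
jaw 383 [510.3 163.3] [65.9 71.1] 76.42 mean [519.  161.2  56.4]
bed [0.5994 0.1471 0.0094]
fence sc 117 [668.6 127.3] [68.9 15.3] 78.76 mean [669.4 128.3  56.9]
housing sc 368 [485.6 168.6] [ 66.5 129.1] 75.58 mean [476.4 172.2  45.3]
drive sc 17 [453.3 177.4] [14.4  9.1] 55.63 mean [453.9 178.3  63. ]
((191, 278), array([ 642.4, -261.6]), array([ 51.4, 106.8]), np.float32(2.98))
((129, 264), array([ 561.5, -411.2]), array([ 55.7, 107.9]), np.float32(2.735))
((192, 231), array([ 458.4, -262. ]), array([ 50.4, 112.3]), np.float32(0.094))
((17, 119), array([-401.1, -933.6]), array([ 128.6, 1047. ]), np.float32(0.151))
((402, 56), array([-710.2,  696.8]), array([253.8, 763.2]), np.float32(2.908))
((559, 30), array([-820.4, 1547.4]), array([171.2, 515.5]), np.float32(2.709))
```

View pics/drive.png

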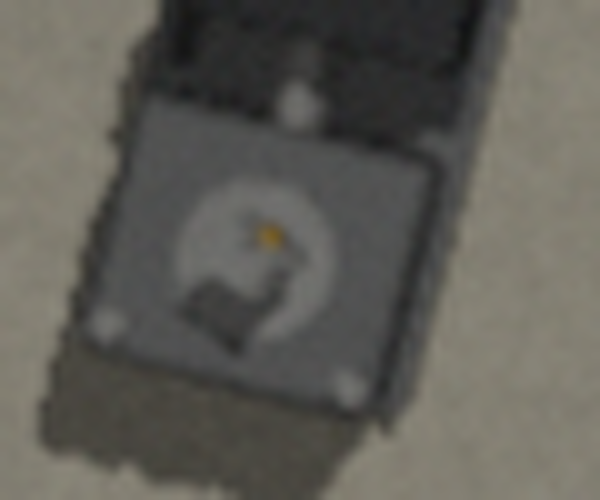

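Clamp: axis direction ≈ −0.23 rad, bay ≈ (611, 139.6) mm, drive ≈ (450.5, 176.9) mm, jaw fully open. Moving to the first board (635, −260; tool yaw 1.42).

Emit:
servo_tool --deltas '[20,-20,0,0.1,20,-20,0,0.1,20,-20,0,0.1,20,-20,0,0.1,20,-20,0,0.1,20,-20,0,0.1,43.2,-79.7,0,0.21,43.2,-79.7,0,0.21,43.2,-79.7,0,0.21,43.2,-79.7,0,0.21,43.2,-79.7,0,0.21,43.2,-79.7,0,0.21,43.2,-79.7,0,0.21,43.2,-79.7,0,0.21,43.2,-79.7,0,0.21,43.2,-79.7,0,0.21,43.2,-79.7,0,0.21,43.2,-79.7,0,0.21,43.2,-79.7,0,0.21,43.2,-79.7,0,0.21]' --fingers 8.5 --squeeze 40

```text
time: 1.77
tool_pos: [0.6014, -0.1792, 0.2063]
tool_rot: [-0.237, -3.132, -0.001]
wrist_force: [0.6, 1.0, -0.4]
width: 0.0848
```

Emit:
servo_tool --deltas '[0,0,0,0,0,0,0,0,0,0,0,0,0,0,0,0,0,0,0,0]'

```text
time: 2.18
tool_pos: [0.6006, -0.1756, 0.2069]
tool_rot: [-0.234, -3.132, -0.001]
wrist_force: [0.4, -0.2, 0.2]
width: 0.0849
```

Emit:
servo_tool --deltas '[3.44,-8.45,0,0,3.44,-8.45,0,0,3.44,-8.45,-2,0,3.44,-8.45,-6,0,3.44,-8.45,-10,0,3.44,-8.45,-14,0,3.44,-8.45,-17,0,3.44,-8.45,-19,0,3.44,-8.45,-20,0,3.44,-8.45,-20.4,0,3.44,-8.45,-20.4,0,3.44,-8.45,-20.4,0]'

```text
time: 3.18
tool_pos: [0.6371, -0.2618, 0.0046]
tool_rot: [0.235, 3.13, -0.002]
wrist_force: [-0.6, 0.1, 0.4]
width: 0.0847
```

Emit:
servo_tool --deltas '[0,0,0,0,0,0,0,0,0,0,0,0,0,0,0,0,0,0,0,0,0,0,0,0,0,0,0,0]' --fingers 4

```text
time: 3.77
tool_pos: [0.6357, -0.2618, 0.003]
tool_rot: [0.237, 3.133, -0.0]
wrist_force: [0.2, -0.1, 0.7]
width: 0.0399
```

```bash
python3 - <<'E'
from h import *
c=shot("wrist"); save(c,"w1"); t=shot("top")
for r in rects(t,.012,amin=100): print(r)
E
```

```text
((446, 317), array([ 450.1, -258. ]), array([47. , 98.1]), np.float32(0.01))
((514, 275), array([ 554.6, -409.8]), array([50.6, 98.8]), np.float32(2.732))
((447, 251), array([ 608.4, -255.4]), array([42.7, 49. ]), np.float32(1.398))
((449, 223), array([ 673.2, -260.7]), array([23.8, 38.1]), np.float32(1.596))
```

View pics/w1.png

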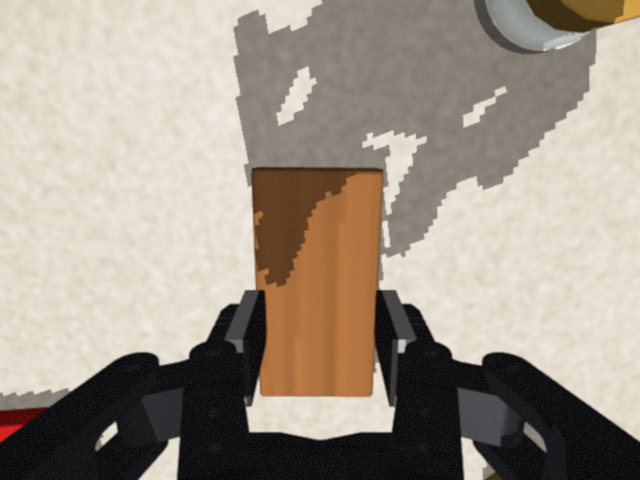

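```bash
python3 - <<'E'
from h import *
c=shot("wrist"); P=cloud(c)
for u,v in [(320,250),(320,370),(250,320),(395,320),(250,300),(390,300),(258,294),(383,294)]: print(u,v,P[v,u].round(4))
print(ctrl.read_state()["width"])
for r in rects(c,.012,amin=100): print(r)
E
```

```text
320 250 [ 0.6172 -0.2587  0.0112]
320 370 [ 0.6714 -0.267   0.0108]
250 320 [ 0.6214 -0.2806  0.0548]
395 320 [ 0.629  -0.2374  0.0528]
250 300 [ 0.6217 -0.2832  0.0395]
390 300 [ 0.6284 -0.2368  0.0402]
258 294 [ 0.6217 -0.281   0.0355]
383 294 [ 0.6281 -0.2385  0.0356]
0.03978384452862349
((316, 278), array([ 634.1, -262.7]), array([49.6, 99.7]), np.float32(2.977))
```

The pads passed over the board: at this opening the tips stand well back. Open to 6 cm and feel down for the table.

Emit:
servo_tool --deltas '[0,0,1.5,0,0,0,1.5,0,0,0,1.5,0,0,0,1.5,0,0,0,1,0,0,0,0,0,0,0,-0.3,0,0,0,-0.4,0,0,0,-0.5,0,0,0,-0.5,0]' --fingers 6

```text
time: 4.75
tool_pos: [0.6355, -0.2616, -0.0028]
tool_rot: [-0.237, -3.132, -0.001]
wrist_force: [0.1, 0.5, 0.4]
width: 0.0599
```

Emit:
servo_tool --deltas '[0,0,-0.1,0,0,0,-0.2,0,0,0,-0.2,0,0,0,-0.2,0]'

```text
time: 5.08
tool_pos: [0.6358, -0.2618, -0.0039]
tool_rot: [0.237, 3.132, -0.0]
wrist_force: [-0.2, 0.0, -0.3]
width: 0.0601
```

Emit:
servo_tool --deltas '[0,0,-0.1,0,0,0,-0.2,0,0,0,-0.2,0,0,0,-0.2,0]'

```text
time: 5.42
tool_pos: [0.6357, -0.2617, -0.0062]
tool_rot: [-0.237, -3.132, -0.0]
wrist_force: [0.3, 0.5, -0.1]
width: 0.0604
```

Emit:
servo_tool --deltas '[0,0,0,0,0,0,0,0,0,0,0,0,0,0,0,0,0,0,0,0]' --fingers 4

```text
time: 5.83
tool_pos: [0.6358, -0.2617, -0.0061]
tool_rot: [0.237, 3.133, -0.0]
wrist_force: [0.2, -1.0, -0.8]
width: 0.0399
```

```bash
python3 - <<'E'
from h import *
c=shot("wrist"); save(c,"w2",(150,150,490,480),2); P=cloud(c)
for v in (292,300,310,330,350,370,390):
    r=P[v,180:460]; k=np.where(r[:,2]>.02)[0]+180; a=k[k<320]; b=k[k>320]
    if len(a) and len(b): print(v,a.max(),b.min(),P[v,a.max()].round(4),P[v,b.min()].round(4))
for r in rects(c,.012,amin=100): print(r)
E
```

```text
292 265 376 [ 0.6238 -0.2797  0.0209] [ 0.6299 -0.2403  0.0207]
300 300 376 [ 0.5645 -0.2507  0.1602] [ 0.6331 -0.2407  0.0205]
310 295 376 [ 0.5645 -0.2507  0.1602] [ 0.6358 -0.2413  0.0229]
330 266 375 [ 0.6388 -0.2821  0.021 ] [ 0.6444 -0.2425  0.0217]
350 264 377 [ 0.6423 -0.2825  0.0287] [ 0.6486 -0.2431  0.0282]
370 260 364 [ 0.6438 -0.2829  0.0384] [ 0.5645 -0.2507  0.1602]
390 255 386 [ 0.6437 -0.283   0.0489] [ 0.6488 -0.2432  0.0501]
((316, 286), array([ 634. , -262.6]), array([49.7, 99.6]), np.float32(2.979))
```

View pics/w2.png

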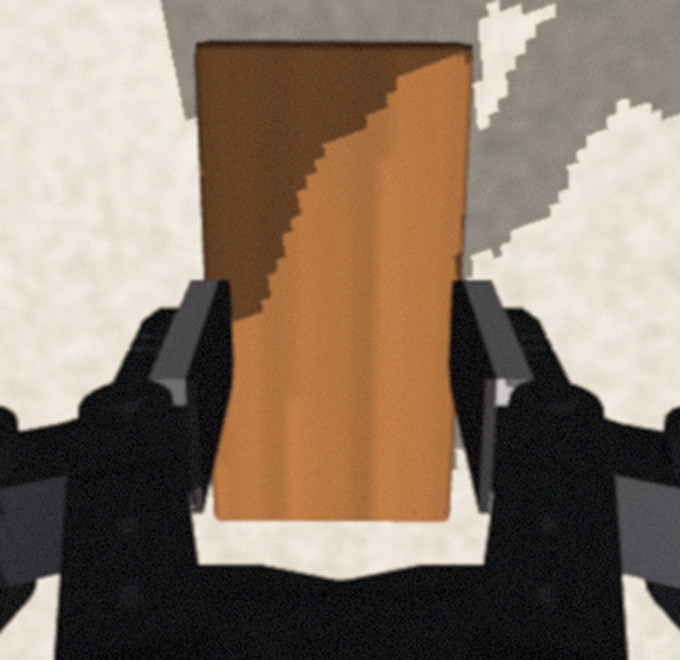

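Pad bottoms are at z ≈ 0.02 with the TCP at −0.006, so the offset is about 26 mm. I'll open and feel further down.

Emit:
servo_tool --deltas '[0,0,0,0,0,0,0,0,0,0,0,0,0,0,0,0,0,0,-0.3,0,0,0,-0.6,0,0,0,-0.9,0,0,0,-1.1,0,0,0,-1.1,0,0,0,-1.1,0]' --fingers 6

```text
time: 6.72
tool_pos: [0.6355, -0.2616, -0.0175]
tool_rot: [-0.237, -3.132, -0.0]
wrist_force: [1.0, -0.5, -0.2]
width: 0.0601
```

Emit:
servo_tool --deltas '[0,0,-0.1,0,0,0,-0.2,0,0,0,-0.2,0,0,0,-0.2,0]'

```text
time: 7.05
tool_pos: [0.6357, -0.2617, -0.0191]
tool_rot: [-0.237, -3.133, -0.0]
wrist_force: [0.5, 0.0, 0.5]
width: 0.0602
```

Emit:
servo_tool --deltas '[0,0,-0.1,0,0,0,-0.2,0,0,0,-0.2,0,0,0,-0.2,0]'

```text
time: 7.38
tool_pos: [0.6357, -0.2617, -0.0212]
tool_rot: [-0.237, -3.132, -0.0]
wrist_force: [0.9, 0.6, -0.6]
width: 0.06
```

Emit:
servo_tool --deltas '[0,0,0,0,0,0,0,0,0,0,0,0,0,0,0,0,0,0,0,0]' --fingers 4

```text
time: 7.8
tool_pos: [0.6361, -0.2619, -0.0207]
tool_rot: [0.237, 3.132, -0.0]
wrist_force: [-0.1, -0.6, 3.5]
width: 0.0489
```

Gripped (4.9 cm). Lifting and carrying to above the bay.

Emit:
servo_tool --deltas '[0,0,1,0,0,0,4,0,0,0,8,0,-0.4,4,12,0,-0.6,7.5,14,0,-0.8,11,14,-0.02,-1,14.5,14,-0.03,-1.2,18,14,-0.04,-1.5,21.5,14,-0.05,-1.8,25,14,-0.06,-2.1,28.5,14,-0.07,-2.4,32,14,-0.08,-2.6,35,14,-0.08,-2.7,37.5,14,-0.08,-2.8,39.2,14,-0.08,-2.86,40.2,14,-0.08,-2.86,40.2,14,-0.08,-2.86,40.2,14,-0.08,-2.86,40.2,14,-0.08]'

```text
time: 9.38
tool_pos: [0.6071, 0.1391, 0.1189]
tool_rot: [-0.363, -3.12, 0.001]
wrist_force: [0.1, -0.4, 0.3]
width: 0.049
```

```bash
python3 - <<'E'
from h import *
s=ctrl.read_state(); print(s["tool_pos"],s["tool_rot"],s["width"],s["wrist_force"])
c=shot("wrist"); save(c,"w3"); z=s["tool_pos"][2]+.021+.012
for zz in (z,): 
    for r in rects(c,zz,amin=2000): print(r)
E
```

```text
[0.60711071 0.13911871 0.11891263] [-3.62568927e-01 -3.12041792e+00  1.27298866e-03] 0.04895414119513095 [ 0.06203133 -0.44060743  0.31787259]
((320, 301), array([605.8, 139.7]), array([ 49., 100.]), np.float32(2.91))
```

View pics/w3.png

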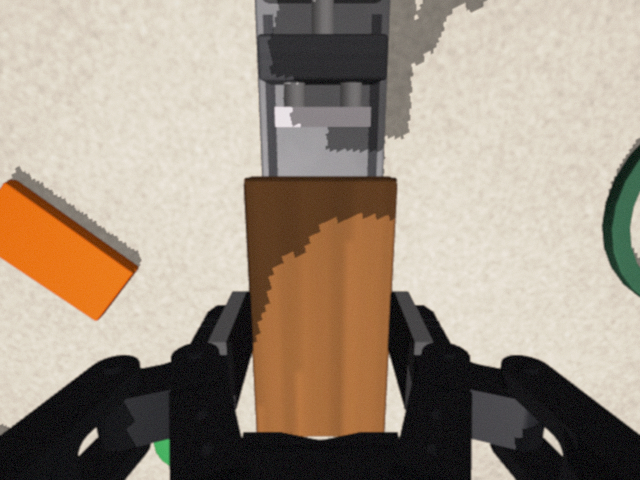

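Board held, lined up with the clamp; jaw face strip spans u 272–370 at v 116. Check the offset numerically.

```bash
python3 - <<'E'
from h import *
c=shot("wrist"); x=np.array([np.cos(-.23),np.sin(-.23)]); y=np.array([-x[1],x[0]]); b=np.array([.6110,.1396])
for (a,d,z) in (((272,116),(370,116),.057),((258,45),(388,45),.057),((263,165),(384,165),.01)):
    p,q=ray(c,*a,z)[:2],ray(c,*d,z)[:2]; m=(p+q)/2-b; print(np.linalg.norm(p-q).round(4),(m@x).round(4),(m@y).round(4))
t=ctrl.read_state()["tool_pos"][:2]-b; print("tcp",t@x,t@y); r=rects(c,.152,amin=2000)[0][1]/1000-b; print("board",r@x,r@y)
E
```

```text
0.051 -0.0721 -0.0008
0.0647 -0.1062 0.0003
0.0784 -0.0408 0.0009
tcp -0.0035012300577238345 -0.0015680552379738334
board -0.005063065254027933 -0.0011854831223829757
```

Emit:
servo_tool --deltas '[0.03,0.13,-1,0,0.03,0.13,-4,0,0.03,0.13,-7,0,0.03,0.13,-9.5,0,0.03,0.13,-11,0,0.03,0.13,-12,0,0.03,0.13,-12.4,0,0.03,0.13,-12.6,0,0.03,0.13,-12.6,0]'

```text
time: 10.23
tool_pos: [0.608, 0.1414, -0.0069]
tool_rot: [0.362, 3.12, 0.0]
wrist_force: [-0.5, 0.7, -0.9]
width: 0.0487
```

Emit:
servo_tool --deltas '[0,0,-0.1,0,0,0,-0.2,0,0,0,-0.3,0,0,0,-0.3,0,0,0,-0.3,0]'

```text
time: 10.65
tool_pos: [0.6076, 0.1417, -0.0097]
tool_rot: [0.362, 3.12, 0.0]
wrist_force: [0.5, 0.7, -0.8]
width: 0.0486
```

Emit:
servo_tool --deltas '[-0.03,-0.12,0,0,-0.03,-0.12,0,0,-0.03,-0.12,-0.1,0,-0.03,-0.12,-0.1,0,-0.03,-0.12,-0.1,0,-0.03,-0.12,-0.1,0]'

```text
time: 11.15
tool_pos: [0.6073, 0.1403, -0.0107]
tool_rot: [0.362, 3.12, 0.0]
wrist_force: [-1.1, -0.4, 4.7]
width: 0.0486
```

Contact with the bed. Release, rise and go to the next board (450, −261).

Emit:
servo_tool --deltas '[0,0,0,0,0,0,0,0,0,0,0.2,0,0,0,1,0,0,0,4,0,0,0,8,0,-0.5,-1,12,0,-2,-5,13,0.05,-3.5,-9,13,0.1,-5,-13,13,0.15,-6.5,-17,13,0.2,-8,-21,13,0.25,-9.5,-25,13,0.3,-11,-29,13,0.32,-12.5,-33,13,0.32,-14,-36.5,13,0.32,-15,-39,13,0.32,-15.69,-40.16,11,0.32,-15.69,-40.16,9,0.32,-15.69,-40.16,7,0.32]' --fingers 6.5

```text
time: 12.82
tool_pos: [0.4502, -0.2631, 0.0593]
tool_rot: [-0.135, 3.137, -0.003]
wrist_force: [-0.3, 0.6, -0.7]
width: 0.065
```

```bash
cat > st.py <<'E'
from h import *
import sys
s=ctrl.read_state(); R=cv2.Rodrigues(s["tool_rot"])[0]
print("t",s["time"],"pos",(s["tool_pos"]*1000).round(1),"yaw",round(float(np.arctan2(R[1,1],R[0,1])),4),"q",s["qpos"].round(2),"w",s["width"],"f",s["wrist_force"].round(1),"m",s["moment"].round(2))
E
python3 - <<'E'
import st; from h import *
c=shot("wrist"); print([r for r in rects(c,.012,amin=2000)])
t=shot("top"); print([r for r in rects(t,.022)])
x=np.array([np.cos(-.23),np.sin(-.23)]); y=np.array([-x[1],x[0]]); b=np.array([.6110,.1396])
for r in rects(t,.022):
  d=r[1]/1000-b
  if abs(d).max()<.04: print("in bay",d@x,d@y,r)
P=cloud(t)
q=P[295:345,340:385].reshape(-1,3); k=q[(q[:,2]>.05)&(q[:,2]<.08)]; print("key",len(k),cv2.minAreaRect((k[:,:2]*1000).astype(np.float32)))
E
```

```text
t 12.8167 pos [ 450.2 -263.1   59.3] yaw 1.657 q [-0.61  0.39  1.81 -0.    0.94 -2.27] w 0.06502322038686544 f [-0.3  0.6 -0.7] m [ 0.02 -0.06  0.  ]
[((59, 356), array([ 541.9, -406.4]), array([50.2, 89.8]), np.float32(2.716)), ((318, 239), array([ 448.9, -264. ]), array([49.1, 98.9]), np.float32(0.09))]
[((448, 309), array([ 473.5, -256.1]), array([49.4, 54.8]), np.float32(0.101)), ((512, 275), array([ 554.8, -405.1]), array([50.4, 98.6]), np.float32(2.718)), ((279, 247), array([606.5, 142. ]), array([50.4, 99.6]), np.float32(2.912))]
in bay -0.004928644834008586 0.0013109004921045494 ((279, 247), array([606.5, 142. ]), array([50.4, 99.6]), np.float32(2.912))
key 121 ((457.6446838378906, -63.25712966918945), (12.248165130615234, 42.72904968261719), 70.12217712402344)
```

Emit:
servo_tool --deltas '[0,0,-2,0,0,0,-4,0,0,0,-6,0,0,0,-7,0,0,0,-7.6,0,0,0,-7.9,0,0,0,-8.0,0,0,0,-8.0,0,0,0,-8.0,0]'

```text
time: 13.67
tool_pos: [0.451, -0.2616, -0.0202]
tool_rot: [-0.14, 3.137, -0.002]
wrist_force: [-0.1, 0.1, -0.6]
width: 0.0649
```

Emit:
servo_tool --deltas '[0,0,0,0,0,0,0,0,0,0,0,0,0,0,0,0,0,0,0,0]' --fingers 4

```text
time: 14.08
tool_pos: [0.4509, -0.2617, -0.0199]
tool_rot: [-0.14, 3.137, -0.002]
wrist_force: [0.1, -0.5, 5.1]
width: 0.0484
```

```bash
cat > bay.py <<'E'
from h import *
x=np.array([np.cos(-.23),np.sin(-.23)]); y=np.array([-x[1],x[0]]); b=np.array([.6110,.1396])
def edges(c,ztop,tol=.004):
    "board top in bay via depth: extents in clamp frame, and fence/jaw"
    P=cloud(c).reshape(-1,3); d=P[:,:2]-b; u=d@x; v=d@y
    m=(abs(P[:,2]-ztop)<tol)&(abs(u)<.03)&(abs(v)<.045)
    print("board n",m.sum(),"v range",np.percentile(v[m],[1,99]).round(4),"mean v",v[m].mean().round(4))
    m=(abs(P[:,2]-.0575)<.004)&(u>.045)&(u<.08)&(abs(v)<.05); print("fence v",np.percentile(v[m],[1,99]).round(4),v[m].mean().round(4))
    m=(abs(P[:,2]-.057)<.004)&(u<-.06)&(u>-.125)&(abs(v)<.05)
    if m.sum(): print("jaw v",np.percentile(v[m],[1,99]).round(4),v[m].mean().round(4),"u",np.percentile(u[m],[1,99]).round(4))
E
python3 - <<'E'
import st; from bay import *
for n in("top","scene"): print(n); edges(shot(n),.022)
E
```

```text
t 14.0833 pos [ 450.9 -261.7  -19.9] yaw 1.66 q [-0.61  0.51  1.88 -0.    0.74 -2.27] w 0.04835577804935434 f [ 0.1 -0.5  5.1] m [ 0.07  0.05 -0.01]
top
board n 529 v range [-0.0246  0.0246] mean v -0.0001
fence v [-0.0339  0.0345] -0.0001
jaw v [-0.0322  0.0315] -0.0002 u [-0.1124 -0.0682]
scene
board n 194 v range [-0.022   0.0258] mean v 0.0014
fence v [-0.0333  0.0355] 0.0019
jaw v [-0.0309  0.0318] 0.0016 u [-0.1122 -0.0653]
```

Board 1 is centred to ~0.3 mm. Carrying board 2.

Emit:
servo_tool --deltas '[0,0,1,0,0,0,4,0,0,0,8,0,1,3,12,0,2.3,6.5,15,-0.05,3.6,10,15,-0.1,5,13.5,15,-0.15,6.4,17,15,-0.2,7.8,20.5,15,-0.25,9.2,24,15,-0.3,10.6,27.5,15,-0.319,12,31,15,-0.319,13.4,34.5,15,-0.319,14.5,37.5,15,-0.319,15.2,39.3,14,-0.319,15.64,40.2,11,-0.319,15.64,40.2,8,-0.319,15.64,40.2,6,-0.319,15.64,40.2,6,-0.319,15.64,40.2,6,-0.319]'

```text
time: 15.85
tool_pos: [0.6055, 0.1407, 0.0384]
tool_rot: [-0.36, -3.118, 0.001]
wrist_force: [0.9, 0.2, 0.7]
width: 0.0481
```

```bash
python3 - <<'E'
import st; from bay import *
p=st.s["tool_pos"]; c=shot("wrist")
for r in rects(c,p[2]+.0199+.012,amin=2000): d=r[1]/1000-p[:2]; print(r,"vs tcp",(d@x).round(4),(d@y).round(4))
E
```

```text
t 15.85 pos [605.5 140.7  38.4] yaw 1.3411 q [ 0.16  0.53  1.6  -0.    1.01 -1.18] w 0.04809741757600458 f [0.9 0.2 0.7] m [ 0.01 -0.01  0.02]
((320, 296), array([602. , 141.8]), array([ 49.8, 103.4]), np.float32(2.911)) vs tcp -0.0036 0.0003
```

Emit:
servo_tool --deltas '[0.3,-0.07,-1,0,0.3,-0.07,-2,0,0.3,-0.07,-3,0,0.3,-0.07,-3.3,0,0.3,-0.07,-3.3,0,0.3,-0.07,-3.3,0]'

```text
time: 16.4
tool_pos: [0.6095, 0.1399, 0.0055]
tool_rot: [-0.36, -3.12, 0.0]
wrist_force: [1.2, 0.3, -0.4]
width: 0.0484
```

```bash
python3 - <<'E'
import st; from bay import *
p=st.s["tool_pos"]; c=shot("wrist"); d=p[:2]-b; print("tcp",d@x,d@y)
for r in rects(c,p[2]+.0199+.012,amin=2000): d=r[1]/1000-p[:2]; print(r,"vs tcp",(d@x).round(4),(d@y).round(4))
E
```

```text
t 16.4 pos [609.5 139.9   5.5] yaw 1.3408 q [ 0.16  0.58  1.63 -0.    0.94 -1.18] w 0.048426298125201 f [ 1.2  0.3 -0.4] m [-0.01  0.02  0.02]
tcp -0.0015724027041132762 -4.338146961894697e-05
((320, 295), array([605.8, 141.1]), array([ 49.8, 103.1]), np.float32(2.909)) vs tcp -0.0038 0.0003
```

Emit:
servo_tool --deltas '[0,0,-0.1,0,0,0,-0.2,0,0,0,-0.3,0,0,0,-0.3,0,0,0,-0.3,0]'

```text
time: 16.87
tool_pos: [0.6097, 0.1401, 0.003]
tool_rot: [0.36, 3.121, -0.0]
wrist_force: [0.7, 0.1, -0.8]
width: 0.0484
```

Emit:
servo_tool --deltas '[0,-0.03,-0.05,0,0,-0.03,-0.1,0,0,-0.03,-0.1,0,0,-0.03,-0.1,0]'

```text
time: 17.2
tool_pos: [0.6098, 0.1398, 0.0021]
tool_rot: [0.36, 3.121, 0.0]
wrist_force: [-1.0, -0.2, 0.9]
width: 0.0484
```

Emit:
servo_tool --deltas '[0,0,-0.05,0,0,0,-0.05,0,0,0,0.1,0,0,0,1,0,0,0,4,0,0,0,8,0,-0.3,-3,11,0,-0.7,-7,12,-0.03,-1,-11,12,-0.06,-1.4,-15,12,-0.1,-1.8,-19,12,-0.15,-2.2,-23,12,-0.19,-2.6,-27,12,-0.197,-3,-31,12,-0.197,-3.5,-35,12,-0.197,-4,-39,12,-0.197,-4.4,-43,12,-0.197,-4.8,-47,12,-0.197,-5.2,-51,12,-0.197,-5.55,-55,12,-0.197]' --fingers 6.5

```text
time: 18.87
tool_pos: [0.5535, -0.4122, 0.1228]
tool_rot: [0.666, 3.07, -0.0]
wrist_force: [0.8, 0.9, 0.2]
width: 0.0651
```

Emit:
servo_tool --deltas '[0,0,-1,0,0,0,-4,0,0,0,-6,0,0,0,-7,0,0,0,-7,0,0,0,-7,0]'

```text
time: 19.37
tool_pos: [0.5542, -0.4099, 0.052]
tool_rot: [-0.665, -3.07, -0.0]
wrist_force: [-0.0, -0.2, 0.4]
width: 0.0651
```

```bash
python3 - <<'E'
import st; from bay import *
c=shot("wrist"); print([r for r in rects(c,.012,amin=2000)])
t=shot("top"); edges(t,.034); save(t,"top1",(230,200,310,345),4)
for r in rects(t,.034): d=r[1]/1000-b; print(d@x,d@y,r)
P=cloud(t)
q=P[280:355,330:395].reshape(-1,3); k=q[(q[:,2]>.05)&(q[:,2]<.08)]; print("key",len(k),cv2.minAreaRect((k[:,:2]*1000).astype(np.float32)))
E
```

```text
t 19.3667 pos [ 554.2 -409.9   52. ] yaw 1.1444 q [-0.7   0.59  1.43 -0.    1.12 -1.84] w 0.06509422857161896 f [-0.  -0.2  0.4] m [-0.05  0.01 -0.02]
[((313, 246), array([ 553.1, -412.6]), array([49. , 99.3]), np.float32(2.721))]
board n 542 v range [-0.0246  0.0244] mean v -0.0003
fence v [-0.0338  0.0343] 0.0002
jaw v [-0.0321  0.0317] -0.0001 u [-0.1125 -0.0682]
0.05613150466669539 -0.5358131709689982 ((509, 281), array([ 543.5, -394.9]), array([50. , 72.8]), np.float32(2.72))
-0.0026725900032291863 0.0013256178463792716 ((278, 246), array([608.7, 141.5]), array([ 50.7, 101.7]), np.float32(2.909))
key 126 ((445.30987548828125, -90.14360046386719), (12.701096534729004, 43.30553436279297), 73.03102111816406)
```

Emit:
servo_tool --deltas '[0,-0.12,-2,0.005,0,-0.12,-4,0.005,0,-0.12,-5.5,0.005,0,-0.12,-6.5,0.005,0,-0.12,-7,0.005,0,-0.12,-7.2,0.005,0,-0.12,-7.2,0.005,0,-0.12,-7.2,0.005]'

```text
time: 20.13
tool_pos: [0.555, -0.412, -0.019]
tool_rot: [0.657, 3.07, -0.001]
wrist_force: [-0.5, 0.1, -0.3]
width: 0.0651
```

Emit:
servo_tool --deltas '[0,0,0,0,0,0,0,0,0,0,0,0,0,0,0,0,0,0,0,0]' --fingers 4

```text
time: 20.55
tool_pos: [0.555, -0.4122, -0.0185]
tool_rot: [0.657, 3.07, -0.002]
wrist_force: [-0.2, 0.3, 6.2]
width: 0.0479
```

Emit:
servo_tool --deltas '[0,0,1,0,0,0,4,0,0,0,8,0,0.2,3,12,0,0.5,7,16,0,0.9,11,16,0.03,1.3,15,16,0.06,1.7,19,16,0.1,2.1,23,16,0.14,2.5,27,16,0.18,2.9,31,16,0.192,3.3,35,16,0.192,3.7,39,16,0.192,4.1,43,16,0.192,4.5,47,16,0.192,4.9,50.5,16,0.192,5.2,53.3,14,0.192,5.4,55.2,11,0.192,5.4,55.2,8,0.192,5.4,55.2,7,0.192]'

```text
time: 22.22
tool_pos: [0.6049, 0.1418, 0.0463]
tool_rot: [-0.355, -3.115, 0.003]
wrist_force: [-1.5, 0.0, -1.2]
width: 0.0484
```

Emit:
servo_tool --deltas '[0,0,0,0,0,0,0,0,0,0,0,0]'

```text
time: 22.47
tool_pos: [0.6096, 0.1399, 0.0516]
tool_rot: [0.362, 3.118, 0.001]
wrist_force: [0.2, -0.2, 0.5]
width: 0.0483
```

```bash
python3 - <<'E'
import st; from bay import *
p=st.s["tool_pos"]; c=shot("wrist"); d=p[:2]-b; print("tcp",d@x,d@y)
for r in rects(c,p[2]+.0185+.012,amin=2000): d=r[1]/1000-p[:2]; print(r,"vs tcp",(d@x).round(4),(d@y).round(4))
E
```

```text
t 22.4667 pos [609.6 139.9  51.6] yaw 1.3398 q [ 0.16  0.52  1.59 -0.    1.03 -1.18] w 0.04829100872554161 f [ 0.2 -0.2  0.5] m [-0.02  0.   -0.  ]
tcp -0.0014572626834016506 -4.0559862430963574e-05
((320, 291), array([604.4, 141.3]), array([ 49.9, 107.6]), np.float32(2.91)) vs tcp -0.0054 0.0002
```

Emit:
servo_tool --deltas '[0,0,-1,0,0,0,-2,0,0,0,-2.8,0,0,0,-3.2,0,0,0,-3.4,0,0,0,-3.4,0,0,0,-3.4,0]'

```text
time: 23.1
tool_pos: [0.608, 0.1406, 0.0156]
tool_rot: [-0.36, -3.121, 0.0]
wrist_force: [-0.0, 0.9, 0.3]
width: 0.0481
```

Emit:
servo_tool --deltas '[0,0,-0.1,0,0,0,-0.15,0,0,0,-0.2,0,0,0,-0.2,0]'

```text
time: 23.43
tool_pos: [0.6082, 0.1406, 0.0154]
tool_rot: [0.36, 3.12, -0.0]
wrist_force: [-3.5, -0.7, 10.0]
width: 0.0477
```

Emit:
servo_tool --deltas '[0,-0.03,0.1,0,0,-0.03,0.15,0,0,-0.03,0.15,0]'

```text
time: 23.68
tool_pos: [0.6084, 0.1403, 0.0155]
tool_rot: [0.36, 3.12, 0.0]
wrist_force: [0.4, 0.2, 3.1]
width: 0.0484
```

Emit:
servo_tool --deltas '[0,0,0,0,0,0,0,0,0,0,0,0,0,0,0.5,0,0,0,3,0,0,0,7,0,0,0,11,0,0,0,13,0,-1,-3,13,0,-2,-7,13,0,-4,-10,13,0,-5,-12,13,0,-5,-12,13,0,-5,-12,13,0]' --fingers 6.5

```text
time: 24.85
tool_pos: [0.5577, 0.0193, 0.1459]
tool_rot: [0.364, 3.12, 0.0]
wrist_force: [-0.2, -0.1, -0.9]
width: 0.0651
```

```bash
python3 - <<'E'
import st; from bay import *
import pickle
t=shot("top"); edges(t,.046); edges(shot("scene"),.046)
for r in rects(t,.046): d=r[1]/1000-b; print(d@x,d@y,r)
P=cloud(t)
q=P[260:370,320:420].reshape(-1,3)
for lo,hi in((.05,.08),(.02,.04)):
  k=q[(q[:,2]>lo)&(q[:,2]<hi)]; print("key",len(k),cv2.minAreaRect((k[:,:2]*1000).astype(np.float32)))
c=shot("wrist"); save(c,"w4"); pickle.dump(c,open("w4.pkl","wb"))
E
```

```text
t 24.85 pos [557.7  19.3 145.9] yaw 1.3385 q [-0.04  0.34  1.63  0.    1.18 -1.38] w 0.06513743953836797 f [-0.2 -0.1 -0.9] m [ 0.02 -0.05 -0.02]
board n 547 v range [-0.0241  0.0246] mean v 0.0003
fence v [-0.0339  0.0346] 0.0009
jaw v [-0.0318  0.0319] -0.0 u [-0.1126 -0.0682]
board n 297 v range [-0.0221  0.0253] mean v 0.0018
fence v [-0.0333  0.0354] 0.0007
jaw v [-0.0309  0.0319] 0.0007 u [-0.1113 -0.0642]
-0.0032339920878789387 0.0010914646927576213 ((278, 246), array([608.1, 141.4]), array([ 52.3, 101.3]), np.float32(2.903))
key 52 ((490.87286376953125, -127.17145538330078), (31.790498733520508, 156.76022338867188), 45.47175598144531)
key 101 ((487.3820495605469, -124.7863998413086), (34.99539566040039, 149.28512573242188), 48.85837173461914)
```

View pics/w4.png

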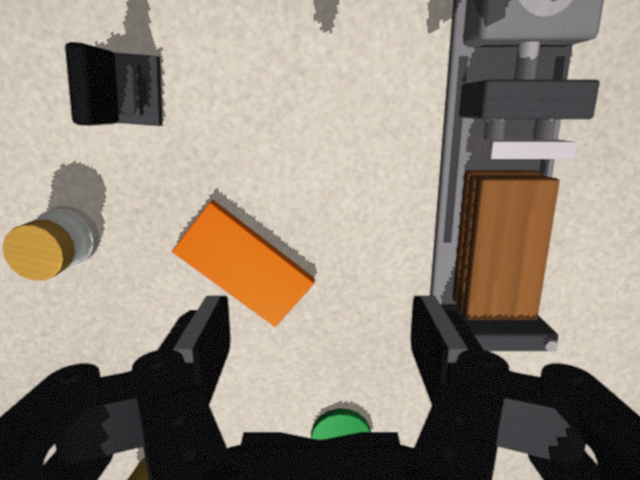

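Pile of three flush (within ~0.5 mm) and the key still upright at (110,85). Now look at the drive's orientation.

Emit:
servo_tool --deltas '[-1.5,3,0,0,-3,6,0,0,-4.5,9,0,0,-6,12,0,0,-6,13,0,0,-6,13,0,0,-6,13,0,0]'

```text
time: 25.58
tool_pos: [0.499, 0.1513, 0.1455]
tool_rot: [0.355, 3.12, -0.001]
wrist_force: [0.1, -0.6, -0.4]
width: 0.0648
```

```bash
python3 - <<'E'
import st; from bay import *
import pickle
c=shot("wrist"); pickle.dump(c,open("w5.pkl","wb")); T=c["world_from_camera"]; print(T[:3,3])
P=cloud(c)
m=(abs(P[...,2]-.0655)<.004)&(np.hypot(P[...,0]-.4505,P[...,1]-.177)<.02); v,u=np.where(m); print(len(u),u.mean(),v.mean())
q=P[m]; print(q.mean(0),cv2.minAreaRect((q[:,:2]*1000).astype(np.float32)))
k=cloud(pickle.load(open("w4.pkl","rb"))); kk=k[20:140,50:180].reshape(-1,3)
for lo,hi in((.058,.072),(.022,.034),(.004,.013)):
  a=kk[(kk[:,2]>lo)&(kk[:,2]<hi)]; print("key",len(a),cv2.minAreaRect((a[:,:2]*1000).astype(np.float32)))
u0,v0=int(u.mean()),int(v.mean()); save(c,"drive2",(max(u0-75,0),max(v0-60,0),u0+75,v0+60),5)
E
```

```text
t 25.5833 pos [499.  151.3 145.5] yaw 1.3443 q [ 0.21  0.29  1.71 -0.    1.15 -1.13] w 0.06475107988954447 f [ 0.1 -0.6 -0.4] m [ 0.   -0.05 -0.01]
[0.42856082 0.16777058 0.31173914]
496 345.04233870967744 143.99798387096774
[0.4509574  0.17728295 0.06447151] ((450.72369384765625, 177.4745635986328), (14.641912460327148, 14.836347579956055), 48.44446563720703)
key 2122 ((445.855224609375, -89.75574493408203), (12.95356273651123, 44.07192611694336), 72.29423522949219)
key 1243 ((448.3982849121094, -80.41267395019531), (13.412199020385742, 43.457393646240234), 73.57898712158203)
key 1668 ((448.1824951171875, -81.9295425415039), (30.13020133972168, 46.137027740478516), 72.73092651367188)
```

View pics/drive2.png

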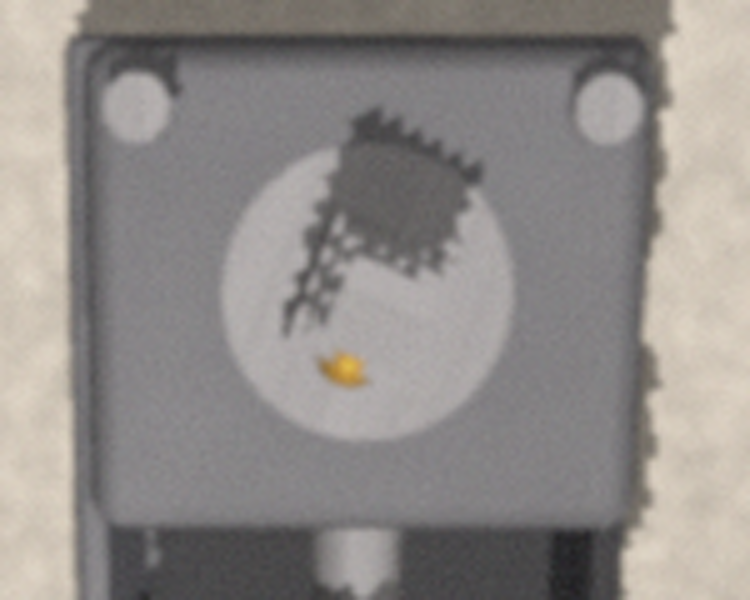

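```bash
python3 - <<'E'
from h import *
import pickle
c=pickle.load(open("w5.pkl","rb"))
def ang(a,d,z): p,q=ray(c,*a,z),ray(c,*d,z); e=q-p; return np.degrees(np.arctan2(e[1],e[0])).round(1)
print("shadow edge",ang((342,105),(366,117),.046),"left",ang((342,105),(327,150),.046))
bl=ray(c,339,157,.0575); e=bl[:2]-[.4507,.1772]; print("ball",bl,np.degrees(np.arctan2(e[1],e[0])), np.hypot(*e)); print("ball tray",ang((333.6,154.6),(344,160),.0575))
P=cloud(c)
for z0,z1 in((.0595,.07),(.062,.07),(.064,.068)):
    m=(P[...,2]>z0)&(P[...,2]<z1)&(np.hypot(P[...,0]-.4505,P[...,1]-.177)<.02); q=P[m][:,:2]*1000
    r=cv2.minAreaRect(q.astype(np.float32)); print(z0,len(q),r)
    # width vs angle
    cen=q-q.mean(0); best=[]
    for a in range(0,90,3):
        t=np.radians(a); w=[np.ptp(np.percentile(cen@[np.cos(t+o),np.sin(t+o)],[1,99])) for o in(0,np.pi/2)]; best.append((round(sum(w),1),a))
    print(sorted(best)[:5])
# contrast-enhanced crop
im=cv2.cvtColor(c["image"],cv2.COLOR_RGB2GRAY)[110:180,305:385]; im=cv2.GaussianBlur(im,(3,3),0)
im=np.clip((im.astype(float)-130)*255/60,0,255).astype(np.uint8); cv2.imwrite("pics/drive3.png",cv2.resize(im,None,fx=8,fy=8,interpolation=cv2.INTER_CUBIC))
zz=P[110:180,305:385,2]; zz=np.clip((zz-.04)*255/.03,0,255).astype(np.uint8); cv2.imwrite("pics/drive3z.png",cv2.resize(zz,None,fx=4,fy=4,interpolation=cv2.INTER_NEAREST))
A=cv2.resize(im,(400,350)); B=cv2.resize(zz,(400,350),interpolation=cv2.INTER_NEAREST); cv2.imwrite("pics/drive4.png",np.hstack([A,B]))
E
```

```text
shadow edge 51.6 left -31.4
ball [0.45819991 0.17246426 0.0575    ] -32.269921768788386 0.008869943060641605
ball tray 50.0
0.0595 748 ((451.74993896484375, 176.76626586914062), (15.994035720825195, 17.691137313842773), 53.691864013671875)
[(np.float64(31.8), 54), (np.float64(31.9), 51), (np.float64(32.0), 57), (np.float64(32.5), 48), (np.float64(32.6), 60)]
0.062 478 ((450.9208679199219, 176.75482177734375), (14.096193313598633, 12.96502685546875), 52.039329528808594)
[(np.float64(24.6), 51), (np.float64(24.6), 54), (np.float64(24.7), 57), (np.float64(25.3), 48), (np.float64(25.3), 60)]
0.064 310 ((451.0281066894531, 177.39830017089844), (12.08199405670166, 12.176091194152832), 53.25944900512695)
[(np.float64(22.1), 45), (np.float64(22.1), 48), (np.float64(22.1), 60), (np.float64(22.2), 57), (np.float64(22.4), 51)]
```

View pics/drive4.png

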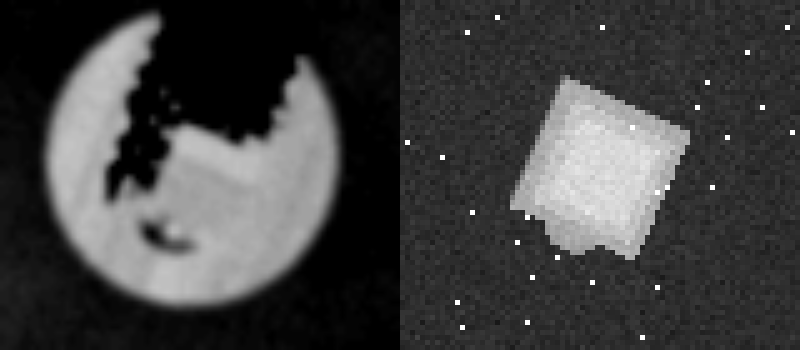

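Depth crop shows the square drive clearly: corners near (338,125), (363,137), (352,162), (327,152), with the ball on the lower face.

```bash
python3 - <<'E'
from h import *
import pickle
c=pickle.load(open("w5.pkl","rb")); P=cloud(c)
z=P[...,2].copy(); m=((z>.052)&(z<.07)&(np.hypot(P[...,0]-.4505,P[...,1]-.177)<.022)).astype(np.uint8)
m=cv2.morphologyEx(cv2.medianBlur(m,3),cv2.MORPH_OPEN,np.ones((3,3)))
k=max(cv2.findContours(m,cv2.RETR_EXTERNAL,cv2.CHAIN_APPROX_NONE)[0],key=cv2.contourArea)[:,0]
p=np.array([ray(c,u,v,.061)[:2] for u,v in k])*1000; r=cv2.minAreaRect(p.astype(np.float32)); print(r)
q=p-p.mean(0)
for lab,a in(("+y",54),("-y",234),("-x",144)):   # fit lines to 3 clean sides
    for it in range(3):
        n=np.array([np.cos(np.radians(a)),np.sin(np.radians(a))]); t=np.array([-n[1],n[0]])
        s=q@n; w=(s>np.percentile(s,97)-2)&(abs(q@t)<5.5)
        f=np.polyfit(q[w]@t,s[w],1); a=a-np.degrees(np.arctan(f[0]))
    print(lab,round(a,2),w.sum(), (f[1]+p.mean(0)@n).round(2))
E
```

```text
((451.622802734375, 176.5792999267578), (16.35898208618164, 18.093324661254883), 53.92512512207031)
+y 54.47 17 414.02
-y 234.51 18 -398.06
-x 143.56 17 -249.67
```

Drive: centre ≈ (450.8, 177.2) mm, +y face direction 54.3° (0.947 rad). The key should seat with tool yaw 2.518, leaving ~4.8 rad of clockwise range. Going above the key at (445.5, −90), yaw 1.269.

Emit:
servo_tool --deltas '[-0.8,-3.5,0,-0.02,-1.6,-7,0,-0.04,-2.4,-10.5,0,-0.06,-3.2,-14,0,-0.075,-4,-17.5,0,-0.075,-4.8,-21,0,-0.075,-5.35,-24.1,-2,-0.075,-5.35,-24.1,-4,-0.075,-5.35,-24.1,-4,-0.075,-5.35,-24.1,-4,-0.075]' --fingers 5 --squeeze 90

```text
time: 26.47
tool_pos: [0.4438, -0.0918, 0.1048]
tool_rot: [-0.481, -3.102, -0.001]
wrist_force: [0.6, 0.3, 0.7]
width: 0.05
```

```bash
cat > key.py <<'E'
import st; from h import *
c=shot("wrist"); P=cloud(c)
p=st.s["tool_pos"]; R=cv2.Rodrigues(st.s["tool_rot"])[0]
m=(P[...,2]>.058)&(P[...,2]<.072)&(np.hypot(P[...,0]-.4455,P[...,1]+.09)<.04)
a=P[m]; r=cv2.minAreaRect((a[:,:2]*1000).astype(np.float32)); print("paddle top",len(a),r)
d=np.array(r[0])/1000-p[:2]; print("vs tcp along tool x,y mm",(d@R[:2,0]*1000).round(2),(d@R[:2,1]*1000).round(2))
E
python3 key.py
```

```text
t 26.4667 pos [443.8 -91.8 104.8] yaw 1.2631 q [-0.3   0.25  1.89  0.    1.   -1.56] w 0.049950298679760495 f [0.6 0.3 0.7] m [ 0.03 -0.   -0.  ]
paddle top 1848 ((445.21942138671875, -90.15536499023438), (11.978421211242676, 43.56240463256836), 72.83171844482422)
vs tcp along tool x,y mm -0.89 2.05
```

Emit:
servo_tool --deltas '[0.14,0.16,-1,0.008,0.14,0.16,-2.5,0.008,0.14,0.16,-4,0.008,0.14,0.16,-5.5,0.008,0.14,0.16,-6.5,0.008,0.14,0.16,-7,0.008,0.14,0.16,-7.3,0.008,0.14,0.16,-7.3,0.008,0.14,0.16,-7.3,0.008]'

```text
time: 27.27
tool_pos: [0.4469, -0.089, 0.0331]
tool_rot: [0.463, 3.106, -0.0]
wrist_force: [-0.2, 0.5, -0.3]
width: 0.0502
```

```bash
python3 key.py
```

```text
t 27.2667 pos [446.9 -89.   33.1] yaw 1.2748 q [-0.29  0.36  1.98 -0.    0.8  -1.56] w 0.050202981164446006 f [-0.2  0.5 -0.3] m [ 0.01 -0.02 -0.01]
paddle top 5064 ((445.2663879394531, -86.42268371582031), (43.32865524291992, 70.12920379638672), 6.9045538902282715)
vs tcp along tool x,y mm 2.33 1.98
```

Emit:
servo_tool --deltas '[-0.1,-0.08,0,-0.004,-0.17,-0.12,0,-0.004,-0.17,-0.12,0,-0.004,-0.17,-0.12,0,-0.004]'

```text
time: 27.65
tool_pos: [0.4444, -0.0905, 0.0327]
tool_rot: [0.471, 3.106, -0.0]
wrist_force: [-0.3, -0.3, 0.1]
width: 0.0499
```

Emit:
servo_tool --deltas '[0,0,0,0,0,0,0,0,0,0,0,0,0,0,0,0,0,0,0,0,0,0,0,0,0,0,0,0,0,0,0,0,0,0,0,0]' --fingers 0.5

```text
time: 28.4
tool_pos: [0.4444, -0.0903, 0.0327]
tool_rot: [0.471, 3.106, -0.0]
wrist_force: [-1.1, 1.2, 5.5]
width: 0.0089
```

```bash
python3 - <<'E'
import st; from h import *
c=shot("wrist"); save(c,"w6"); import pickle; pickle.dump((c,st.s),open("w6.pkl","wb"))
E
```

```text
t 28.4 pos [444.4 -90.3  32.7] yaw 1.2701 q [-0.29  0.36  1.98 -0.    0.8  -1.56] w 0.008884804362748557 f [-1.1  1.2  5.5] m [ 0.1   0.19 -0.04]
```

View pics/w6.png

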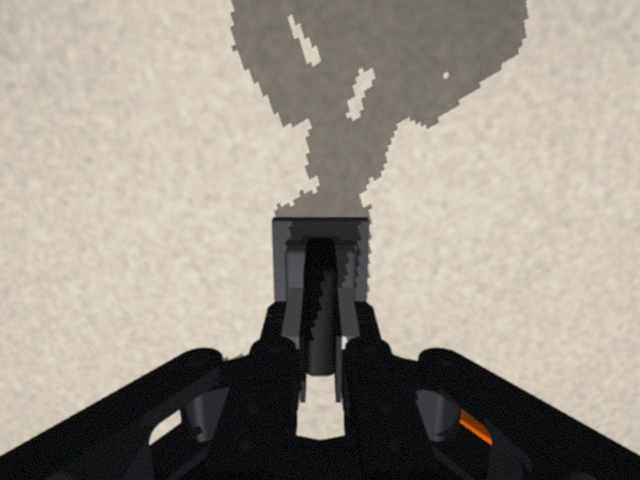

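Emit:
servo_tool --deltas '[0,0,1,0,0,0,4,0,0,0,8,0,0,2,11,0.05,0.1,4.5,11,0.15,0.15,7,11,0.25,0.2,9.5,11,0.35,0.25,12,11,0.47,0.3,14.5,11,0.59,0.35,17,11,0.71,0.4,19.5,11,0.83,0.5,22,11,0.95,0.55,24.5,11,1.07,0.59,26.3,11,1.19,0.59,26.68,10,1.248,0.59,26.68,9,1.248,0.59,26.68,8,1.248,0.59,26.68,7.5,1.248,0.59,26.68,7.5,1.248,0.59,26.68,7.5,1.248]'

```text
time: 30.12
tool_pos: [0.4498, 0.1763, 0.107]
tool_rot: [1.432, -2.795, -0.0]
wrist_force: [-0.4, -0.2, -1.5]
width: 0.0085
```

Emit:
servo_tool --deltas '[0,0,0,0,0,0,0,0,0,0,0,0]'

```text
time: 30.37
tool_pos: [0.4508, 0.1765, 0.1079]
tool_rot: [-1.432, 2.795, -0.0]
wrist_force: [-0.1, -0.5, -2.1]
width: 0.0089
```

```bash
python3 - <<'E'
import st; from h import *
c=shot("wrist"); save(c,"w7",(160,130,480,430),2)
import pickle
a=pickle.load(open("w6.pkl","rb"))
for c,s,dz in((a[0],a[1],0),(c,st.s,None)):
    p=s["tool_pos"]; dz=p[2]-.0327; R=cv2.Rodrigues(s["tool_rot"])[0]; P=cloud(c)
    d=(P-p); tx=d@R[:,0]; ty=d@R[:,1]; z=P[...,2]-dz
    for lo,hi,n in((.061,.070,"paddle"),(.004,.012,"flange")):
        m=(z>lo)&(z<hi)&(abs(ty)<(.004 if n=="paddle" else .03))&(abs(tx)<.05); 
        if m.sum(): print(n,m.sum(),"tool x range",(np.percentile(tx[m],[1,50,99])*1000).round(1),"ty",(np.percentile(ty[m],[1,99])*1000).round(1),"z",np.median(z[m]).round(4))
E
```

```text
t 30.3667 pos [450.8 176.5 107.9] yaw 2.5177 q [ 0.29  0.29  1.83 -0.    1.03 -2.23] w 0.008895084884198393 f [-0.1 -0.5 -2.1] m [ 0.02  0.02 -0.01]
paddle 2538 tool x range [-22.    1.6  20.6] ty [-3.9  3.9] z 0.0651
flange 3422 tool x range [-18.3  14.2  21.9] ty [-22.4  23.2] z 0.0072
paddle 2538 tool x range [-22.1   1.3  20.3] ty [-3.9  3.9] z 0.0651
flange 3424 tool x range [-18.6  13.8  21.5] ty [-22.3  23.4] z 0.0073
```

View pics/w7.png

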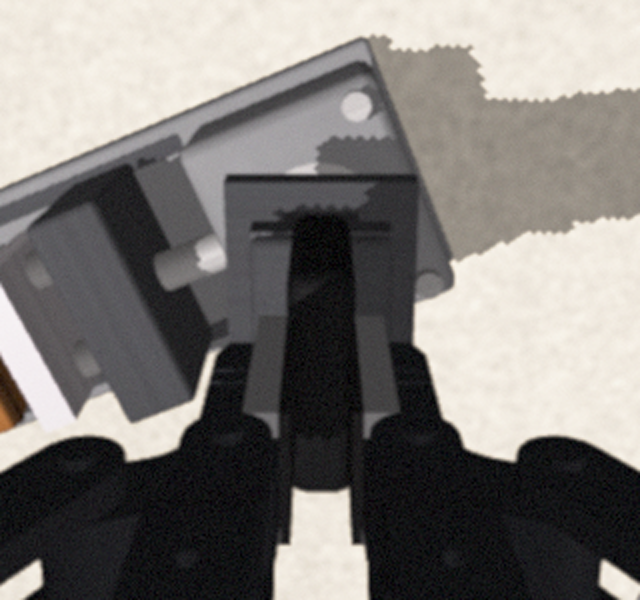

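Key held, square to the drive, offset known (−0.8 mm along the paddle). Lowering gently.

Emit:
servo_tool --deltas '[-0.04,0,-0.2,0,-0.04,0,-0.5,0,-0.04,0,-0.8,0,-0.04,0,-1,0,-0.04,0,-1.1,0,-0.04,0,-1.2,0,-0.04,0,-1.3,0,-0.04,0,-1.3,0]'

```text
time: 31.08
tool_pos: [0.4498, 0.1765, 0.0942]
tool_rot: [1.433, -2.795, -0.0]
wrist_force: [0.0, 0.6, -1.8]
width: 0.0088
```

```bash
python3 st.py
```

```text
t 31.0833 pos [449.8 176.5  94.2] yaw 2.518 q [ 0.29  0.3   1.85 -0.    0.99 -2.23] w 0.008834347142113126 f [ 0.   0.6 -1.8] m [ 0.01 -0.02 -0.02]
```

Emit:
servo_tool --deltas '[0.03,0,-0.1,0,0.03,0,-0.2,0,0.03,0,-0.3,0,0.03,0,-0.4,0,0.03,0,-0.5,0,0.03,0,-0.5,0]'

```text
time: 31.58
tool_pos: [0.4509, 0.1762, 0.0895]
tool_rot: [-1.433, 2.795, -0.002]
wrist_force: [2.8, -2.0, -2.4]
width: 0.0089
```

Emit:
servo_tool --deltas '[0,0,-0.1,0,0,0,-0.2,0,0,0,-0.3,0,0,0,-0.4,0,0,0,-0.4,0]'

```text
time: 32.0
tool_pos: [0.4507, 0.1763, 0.0852]
tool_rot: [-1.433, 2.795, -0.001]
wrist_force: [3.5, -1.9, -1.9]
width: 0.0093
```

```bash
python3 st.py
```

```text
t 32.0 pos [450.7 176.3  85.2] yaw 2.5181 q [ 0.29  0.32  1.86 -0.    0.97 -2.23] w 0.009259280222379884 f [ 3.5 -1.9 -1.9] m [-0.5  -0.74  0.  ]
```

Emit:
servo_tool --deltas '[0,0,-0.15,0,0,0,-0.3,0,0,0,-0.45,0,0,0,-0.55,0,0,0,-0.65,0,0,0,-0.7,0,0,0,-0.7,0]'

```text
time: 32.58
tool_pos: [0.4498, 0.1763, 0.0787]
tool_rot: [1.433, -2.795, 0.0]
wrist_force: [0.7, -3.2, 4.9]
width: 0.0087
```

```bash
python3 st.py
```

```text
t 32.5833 pos [449.8 176.3  78.7] yaw 2.5181 q [ 0.29  0.32  1.87 -0.    0.95 -2.23] w 0.008729762413595438 f [ 0.7 -3.2  4.9] m [-0.38 -0.18 -0.04]
```

Emit:
servo_tool --deltas '[0,0,-0.1,0,0,0,-0.2,0,0,0,-0.3,0,0,0,-0.35,0]'

```text
time: 32.92
tool_pos: [0.45, 0.1764, 0.0786]
tool_rot: [-1.433, 2.795, -0.001]
wrist_force: [-7.7, -5.6, 40.2]
width: 0.0092
```

```bash
cat > seat.py <<'E'
import st; from h import *
for n in("wrist","top"):
    c=shot(n); P=cloud(c); q=P.reshape(-1,3); R=np.hypot(q[:,0]-.4507,q[:,1]-.177); 
    z=q[(R<.032)&(q[:,2]>.05)&(q[:,2]<.064),2]; 
    if len(z)>10: print(n,"flange z",len(z),np.percentile(z,[10,50,90]).round(4))
    h=q[(R<.024)&(q[:,2]>.066)&(q[:,2]<.09),2]
    if len(h)>10: print(n,"hub z",len(h),np.percentile(h,[10,50,90]).round(4))
E
python3 seat.py
```

```text
t 32.9167 pos [450.  176.4  78.6] yaw 2.5182 q [ 0.29  0.32  1.87 -0.    0.95 -2.23] w 0.009178457591649357 f [-7.7 -5.6 40.2] m [-0.88  1.39  0.  ]
wrist flange z 3566 [0.0524 0.0533 0.0543]
wrist hub z 2034 [0.071  0.0731 0.0811]
top flange z 54 [0.052  0.0542 0.0571]
```

Fully home (hard stop at 40 N, underside at 46 mm). Relieve, then turn clockwise.

Emit:
servo_tool --deltas '[0,0,0.2,0,0,0,0.33,0,0,0,0.33,0]' --squeeze 110

```text
time: 33.27
tool_pos: [0.4499, 0.1763, 0.0788]
tool_rot: [1.433, -2.796, 0.0]
wrist_force: [-1.8, -4.0, 11.0]
width: 0.008
```

Emit:
servo_tool --deltas '[0,0,0,-0.1,0,0.01,0,-0.2,0,0.02,0,-0.3,-0.01,0.03,0,-0.4,-0.01,0.03,0,-0.5,-0.02,0.04,0,-0.6,-0.02,0.05,0,-0.7,-0.02,0.05,0,-0.8,-0.03,0.06,0,-0.9,-0.03,0.07,0,-1.0,-0.03,0.07,0,-1.0]'

```text
time: 34.18
tool_pos: [0.4497, 0.177, 0.0788]
tool_rot: [-0.088, -3.14, 0.001]
wrist_force: [-0.1, -3.4, 12.2]
width: 0.0084
```

```bash
python3 - <<'E'
import st; from bay import *
edges(shot("top"),.046)
E
```

```text
t 34.1833 pos [449.7 177.   78.8] yaw 1.5146 q [ 0.29  0.32  1.87 -0.    0.95 -1.23] w 0.008354050488931316 f [-0.1 -3.4 12.2] m [-0.57  0.11  0.04]
board n 560 v range [-0.0244  0.0247] mean v 0.0003
fence v [-0.0337  0.0342] -0.0002
jaw v [-0.0321  0.0319] -0.0006 u [-0.1072 -0.0633]
```

Emit:
servo_tool --deltas '[0,0.01,0,-0.1,0.01,0.02,0,-0.2,0.01,0.02,0,-0.3,0.02,0.03,0,-0.4,0.02,0.03,0,-0.5,0.02,0.04,0,-0.6,0.03,0.05,0,-0.7,0.03,0.05,0,-0.8,0.04,0.06,0,-0.9,0.04,0.06,0,-1.0,0.04,0.06,0,-1.0]'

```text
time: 35.15
tool_pos: [0.4505, 0.1782, 0.0788]
tool_rot: [1.583, 2.713, 0.001]
wrist_force: [-0.8, -0.9, 10.6]
width: 0.0085
```

```bash
python3 - <<'E'
import st; from bay import *
t=shot("top");edges(t,.046)
for r in rects(t,.046): d=r[1]/1000-b; print(d@x,d@y,r)
E
```

```text
t 35.15 pos [450.5 178.2  78.8] yaw 0.5144 q [ 0.29  0.32  1.86  0.    0.95 -0.23] w 0.00848519539029756 f [-0.8 -0.9 10.6] m [-0.27  0.06  0.03]
board n 554 v range [-0.0244  0.0248] mean v 0.0003
fence v [-0.0338  0.0344] 0.0004
jaw v [-0.0321  0.0319] -0.0003 u [-0.1015 -0.0604]
-0.0031822209530853428 0.0013089957241122436 ((278, 247), array([608.2, 141.6]), array([ 52.1, 101.4]), np.float32(2.909))
```

Emit:
servo_tool --deltas '[0,0.0,0,-0.08,0.01,0,0,-0.16,0.01,0.01,0,-0.24,0.02,0.01,0,-0.32]'

```text
time: 35.53
tool_pos: [0.4509, 0.1783, 0.0788]
tool_rot: [1.994, 2.427, 0.001]
wrist_force: [0.4, -1.1, 10.2]
width: 0.0082
```

```bash
python3 st.py
```

```text
t 35.5333 pos [450.9 178.3  78.8] yaw 0.1951 q [0.29 0.33 1.86 0.   0.95 0.09] w 0.00815856546816965 f [ 0.4 -1.1 10.2] m [-0.15  0.07  0.42]
```

Emit:
servo_tool --deltas '[0,0.0,0,-0.06,0.01,0,0,-0.12,0.01,0,0,-0.18,0.02,0,0,-0.24]'

```text
time: 35.87
tool_pos: [0.4513, 0.1783, 0.0788]
tool_rot: [2.269, 2.172, 0.002]
wrist_force: [-0.4, -1.1, 9.0]
width: 0.0082
```

```bash
python3 - <<'E'
import st; from bay import *
t=shot("top");edges(t,.046)
for r in rects(t,.046): d=r[1]/1000-b; print(d@x,d@y,r)
E
```

```text
t 35.8667 pos [451.3 178.3  78.8] yaw -0.0438 q [0.29 0.33 1.86 0.   0.95 0.33] w 0.008174344966324203 f [-0.4 -1.1  9. ] m [-0.2  -0.05  0.39]
board n 547 v range [-0.0241  0.0247] mean v 0.0002
fence v [-0.0339  0.0342] 0.0003
jaw v [-0.0316  0.032 ] 0.0001 u [-0.0983 -0.0604]
-0.0015331637116627285 0.0012842932037663692 ((278, 246), array([609.8, 141.2]), array([ 52.1, 100.2]), np.float32(2.909))
```

Emit:
servo_tool --deltas '[0,0.0,0,-0.06,0.01,0,0,-0.12,0.01,0,0,-0.18,0.01,0,0,-0.24,0.02,0,0,-0.3]'

```text
time: 36.33
tool_pos: [0.4517, 0.1783, 0.0788]
tool_rot: [2.568, 1.808, 0.002]
wrist_force: [0.1, -1.4, 8.7]
width: 0.0082
```

```bash
python3 st.py
```

```text
t 36.3333 pos [451.7 178.3  78.8] yaw -0.3438 q [ 0.29  0.33  1.86 -0.    0.95  0.63] w 0.008196585336638286 f [ 0.1 -1.4  8.7] m [-0.33 -0.05  0.36]
```

Emit:
servo_tool --deltas '[0,0.0,0,-0.06,0.01,-0.01,0,-0.12,0.01,-0.01,0,-0.18,0.01,-0.01,0,-0.24]'

```text
time: 36.67
tool_pos: [0.452, 0.1781, 0.0788]
tool_rot: [2.766, 1.488, 0.003]
wrist_force: [0.8, -2.0, 9.1]
width: 0.0081
```

```bash
python3 - <<'E'
import st; from bay import *
t=shot("top");edges(t,.046)
for r in rects(t,.046): d=r[1]/1000-b; print(d@x,d@y,r)
E
```

```text
t 36.6667 pos [452.  178.1  78.8] yaw -0.5837 q [ 0.29  0.33  1.86 -0.    0.95  0.87] w 0.008117485852347747 f [ 0.8 -2.   9.1] m [-0.27 -0.17  0.36]
board n 549 v range [-0.0242  0.0249] mean v 0.0005
fence v [-0.0341  0.0343] 0.0002
jaw v [-0.0321  0.0322] 0.0002 u [-0.095  -0.0603]
0.0010149910376182512 0.0013674038151016402 ((277, 247), array([612.3, 140.7]), array([52. , 99.8]), np.float32(2.903))
```

Emit:
servo_tool --deltas '[0,0,0,-0.06,0,-0.01,0,-0.12]'

```text
time: 36.88
tool_pos: [0.4521, 0.178, 0.0788]
tool_rot: [2.85, 1.32, 0.003]
wrist_force: [1.2, -0.7, 7.9]
width: 0.008
```

```bash
python3 st.py
```

```text
t 36.8833 pos [452.1 178.   78.8] yaw -0.7033 q [ 0.29  0.33  1.86 -0.    0.95  0.99] w 0.00804358409231141 f [ 1.2 -0.7  7.9] m [-0.29 -0.19  0.5 ]
```

Emit:
servo_tool --deltas '[0,0,0,-0.06,0.01,-0.01,0,-0.12]'

```text
time: 37.05
tool_pos: [0.4522, 0.1779, 0.0788]
tool_rot: [2.924, 1.147, 0.003]
wrist_force: [0.7, -1.0, 8.8]
width: 0.0081
```

```bash
python3 st.py
```

```text
t 37.05 pos [452.2 177.9  78.8] yaw -0.8234 q [ 0.29  0.33  1.86 -0.    0.95  1.11] w 0.008108646595303345 f [ 0.7 -1.   8.8] m [-0.24 -0.22  0.5 ]
```

Emit:
servo_tool --deltas '[0,0,0,-0.06,0,-0.01,0,-0.12]'

```text
time: 37.22
tool_pos: [0.4523, 0.1778, 0.0788]
tool_rot: [2.988, 0.969, 0.003]
wrist_force: [1.7, -2.3, 8.3]
width: 0.0083
```

```bash
python3 - <<'E'
import st; from bay import *
t=shot("top");edges(t,.046)
for r in rects(t,.046): d=r[1]/1000-b; print(d@x,d@y,r)
E
```

```text
t 37.2167 pos [452.3 177.8  78.8] yaw -0.9433 q [ 0.29  0.33  1.86 -0.    0.95  1.23] w 0.008341620714364907 f [ 1.7 -2.3  8.3] m [-0.29 -0.27  0.43]
board n 555 v range [-0.024   0.0247] mean v 0.0004
fence v [-0.0337  0.0344] 0.0001
jaw v [-0.0323  0.0322] 0.0001 u [-0.0932 -0.0689]
0.0011869265642658901 0.0015103659593092519 ((279, 245), array([612.5, 140.8]), array([51.9, 99.5]), np.float32(2.903))
```

```bash
python3 - <<'E'
from bay import *
import pickle
def prof(c,lab,vlim=.02):
    P=cloud(c).reshape(-1,3); d=P[:,:2]-b; u=d@x; v=d@y; m=(abs(v)<vlim)&(P[:,2]>.050)&(P[:,2]<.064)
    U=u[m]; f=U[(U>.03)]; j=U[U<-.03]
    h,e=np.histogram(j*1000,bins=np.arange(-125,-30,1.5)); 
    print(lab,"fence",np.percentile(f,[2,98]).round(4) if len(f) else None,"jaw",np.percentile(j,[1,99]).round(4),[(int(a),int(n)) for a,n in zip(e,h) if n>2])
prof(pickle.load(open("w4.pkl","rb")),"w4"); prof(pickle.load(open("w5.pkl","rb")),"w5")
prof(pickle.load(open("top0.pkl","rb")),"top0"); prof(shot("top"),"top now"); prof(pickle.load(open("scene0.pkl","rb")),"sc0"); prof(shot("scene"),"sc now"); prof(shot("wrist"),"w now")
E
```

```text
w4 fence [0.0503 0.064 ] jaw [-0.1114 -0.0674] [(-113, 7), (-111, 203), (-110, 210), (-108, 207), (-107, 142), (-105, 204), (-104, 211), (-102, 207), (-101, 139), (-99, 206), (-98, 205), (-96, 136), (-95, 206), (-93, 204), (-92, 141), (-90, 108), (-77, 228), (-75, 138), (-74, 198), (-72, 140), (-71, 198), (-69, 150), (-68, 114)]
w5 fence [0.0496 0.052 ] jaw [-0.1721 -0.0675] [(-113, 174), (-111, 175), (-110, 142), (-108, 146), (-107, 130), (-105, 161), (-104, 132), (-102, 139), (-101, 141), (-99, 144), (-98, 145), (-96, 134), (-95, 137), (-93, 141), (-92, 99), (-90, 30), (-78, 82), (-77, 258), (-75, 127), (-74, 131), (-72, 128), (-71, 129), (-69, 125), (-68, 80)]
top0 fence [0.0497 0.0632] jaw [-0.1747 -0.068 ] [(-113, 10), (-111, 12), (-110, 14), (-108, 13), (-107, 11), (-105, 11), (-104, 11), (-102, 12), (-101, 13), (-99, 11), (-98, 13), (-96, 12), (-95, 11), (-93, 12), (-92, 11), (-78, 7), (-77, 12), (-75, 12), (-74, 11), (-72, 12), (-71, 12), (-69, 12)]
top now fence [0.0475 0.0632] jaw [-0.1482 -0.0503] [(-93, 10), (-92, 13), (-90, 11), (-89, 13), (-87, 9), (-86, 13), (-84, 12),
[... 397 characters left out ...]
4, 3), (-72, 9), (-71, 9), (-69, 9), (-68, 10), (-66, 4)]
sc now fence [0.0517 0.067 ] jaw [-0.1639 -0.0463] [(-93, 3), (-92, 4), (-90, 4), (-89, 4), (-87, 3), (-86, 5), (-84, 11), (-83, 5), (-81, 4), (-80, 4), (-78, 6), (-75, 8), (-74, 12), (-72, 7), (-71, 10), (-69, 5), (-68, 5), (-59, 5), (-57, 5), (-56, 9), (-54, 7), (-53, 6), (-51, 12), (-50, 7), (-48, 5), (-47, 4)]
w now fence None jaw [-0.188  -0.0497] [(-93, 164), (-92, 339), (-90, 299), (-89, 302), (-87, 306), (-86, 310), (-84, 307), (-83, 310), (-81, 305), (-80, 315), (-78, 313), (-77, 317), (-75, 311), (-74, 327), (-72, 299), (-71, 79), (-60, 411), (-59, 376), (-57, 331), (-56, 328), (-54, 343), (-53, 335), (-51, 339), (-50, 180)]
```

Torque jumped 0.36→0.50 at about 3.16 rad turned. Jaw/face gap shows pad ≈ 1.5 mm at 3.46 rad, which is consistent. Turn ~0.5 rad more.

Emit:
servo_tool --deltas '[0,0,0,-0.07,0,-0.01,0,-0.14,0.01,-0.01,0,-0.21,0.01,-0.02,0,-0.28,0.01,-0.03,0,-0.35,0.01,-0.03,0,-0.42,0.01,-0.04,0,-0.49]'

```text
time: 38.0
tool_pos: [0.4526, 0.1772, 0.0788]
tool_rot: [3.134, 0.216, 0.004]
wrist_force: [2.1, -2.0, 8.3]
width: 0.0084
```

```bash
cat > gap.py <<'E'
from bay import *
import st, pickle
def gap(c,lab):
    P=cloud(c).reshape(-1,3); d=P[:,:2]-b; u=d@x; v=d@y; m=(abs(v)<.022)&(abs(P[:,2]-.0565)<.0035)&(u<-.03)&(u>-.13)
    U=np.sort(u[m])*1000; h,e=np.histogram(U,bins=np.arange(-130,-30,.5)); full=np.median(h[h>5])
    occ=h>full*.5; idx=np.where(occ)[0]; runs=np.split(idx,np.where(np.diff(idx)>6)[0]+1); runs=[r for r in runs if len(r)>8]
    print(lab,[(e[r[0]],e[r[-1]+1]) for r in runs])
if __name__=="__main__":
    gap(pickle.load(open("w4.pkl","rb")),"w4 open"); gap(pickle.load(open("w5.pkl","rb")),"w5 open"); gap(shot("wrist"),"now"); t=shot("top"); edges(t,.046)
E
python3 gap.py
```

```text
t 38.0 pos [452.6 177.2  78.8] yaw -1.4335 q [ 0.29  0.33  1.86 -0.    0.95  1.72] w 0.008374348416161435 f [ 2.1 -2.   8.3] m [-0.46 -0.32  0.58]
w4 open [(np.float64(-111.5), np.float64(-89.5)), (np.float64(-77.0), np.float64(-67.0))]
w5 open [(np.float64(-112.0), np.float64(-90.5)), (np.float64(-77.5), np.float64(-67.0))]
now [(np.float64(-89.5), np.float64(-67.5)), (np.float64(-59.5), np.float64(-49.5))]
board n 565 v range [-0.0242  0.0248] mean v 0.0002
fence v [-0.0335  0.0344] 0.0003
jaw v [-0.0321  0.0322] -0.0004 u [-0.0899 -0.0665]
```

Pad ≈ 4.7 mm (gap closed from ~12.7 to 8 mm). Release and retreat.

Emit:
servo_tool --deltas '[0,0,0,0,0,0,0,0,0,0,0,0,0,0,0,0,0,0,0,0,0,0,1,0,0,0,4,0,0,0,8,0,0,0,11,0,0,0,11,0]' --fingers 4.5

```text
time: 38.93
tool_pos: [0.4553, 0.1785, 0.1942]
tool_rot: [-3.131, -0.218, -0.018]
wrist_force: [0.9, -0.1, -0.7]
width: 0.0451
```

Emit:
servo_tool --deltas '[3,-3,0,0,5,-6,0,0,7,-9,0,0,8,-12,0,0,8,-12,0,0,8,-12,0,0]'

```text
time: 39.43
tool_pos: [0.5311, 0.0558, 0.1873]
tool_rot: [-3.134, -0.212, 0.002]
wrist_force: [-0.9, 0.6, -0.1]
width: 0.0453
```

```bash
python3 - <<'E'
from gap import *
t=shot("top"); edges(t,.046); gap(shot("wrist"),"w"); gap(t,"top"); gap(pickle.load(open("top0.pkl","rb")),"top0")
P=cloud(t).reshape(-1,3); R=np.hypot(P[:,0]-.4507,P[:,1]-.177); print("key top z",np.percentile(P[(R<.02)&(P[:,2]>.1)][:,2],[10,50,90]),"centre",P[(R<.03)&(P[:,2]>.1)].mean(0))
A=cv2.resize(cv2.cvtColor(t["image"],4)[195:345,225:345],None,fx=3,fy=3,interpolation=cv2.INTER_CUBIC)
s=shot("scene"); B=cv2.resize(cv2.cvtColor(s["image"],4)[160:280,310:410],None,fx=3.75,fy=3.75,interpolation=cv2.INTER_CUBIC)
cv2.imwrite("pics/fin.png",np.hstack([A,B]))
cv2.imwrite("pics/fintop.png",cv2.cvtColor(t["image"],4))
E
```

```text
t 39.4333 pos [531.1  55.8 187.3] yaw -1.4354 q [0.03 0.27 1.62 0.   1.26 1.46] w 0.04529171361691631 f [-0.9  0.6 -0.1] m [ 0.03  0.05 -0.  ]
board n 541 v range [-0.0242  0.025 ] mean v 0.0004
fence v [-0.034   0.0341] 0.0005
jaw v [0.0245 0.0329] 0.029 u [-0.0898 -0.0689]
w [(np.float64(-89.0), np.float64(-67.5)), (np.float64(-59.5), np.float64(-49.0))]
top []
top0 [(np.float64(-112.5), np.float64(-91.0)), (np.float64(-77.5), np.float64(-68.0))]
key top z [0.10922489 0.11131504 0.11379837] centre [0.45405968 0.17965686 0.1111277 ]
  return _methods._mean(a, axis=axis, dtype=dtype,
  ret = ret.dtype.type(ret / rcount)
```

View pics/fin.png

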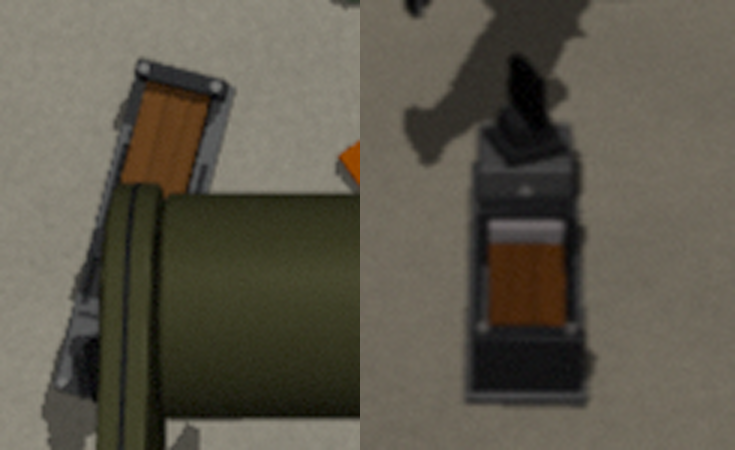

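View pics/fintop.png

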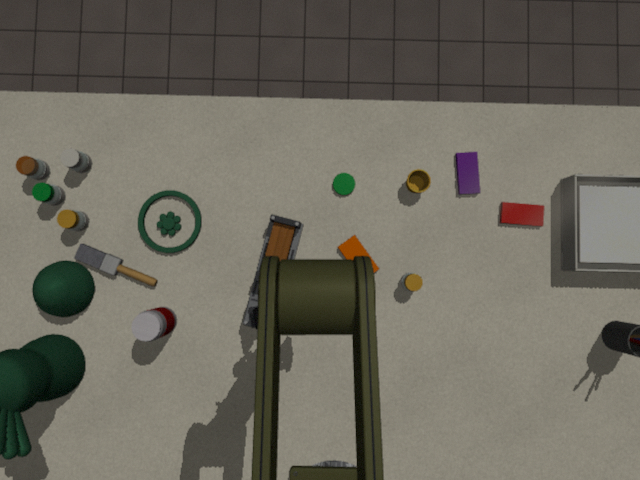

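```bash
python3 -c "
from workcell import ctrl
print(ctrl.sign_off())"
```

```text
the job is handed in; nothing more can be done
None
```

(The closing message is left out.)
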